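Fish a dropped angle out of the extractor guard and nest it on its mate

ROBOT

A 7-joint arm with a two-finger parallel gripper is mounted at the origin on the work surface. World frame = base frame: x ahead of the robot, y to its left, z up, the work surface at z = 0. Lengths are in mm, angles in rad, forces in N, time in s.
With the tool pointing down it reaches from about 400 to 875 mm from the base axis. Payload 4.4 kg.
Tool frame: the origin (TCP) lies midway between the tips of the shut fingers; the grasp point (between the pads) lies 19 mm behind it; y points along the fingers, x is the direction in which the jaws open and shut, and the axes are right-handed (so a half turn about y gives the same grasp; the last joint's range is limited). The gripper opens to 85 mm and grips with 20 to 120 N. Pads are 22 mm wide; open, the fingers measure 114 mm over their backs; the gripper's body (76 mm by 85 mm) begins 54 mm behind the grasp point. The pads swing forward as they close: fully open they stand 13 mm farther back than shut.
Start: joints at [1.1, 0.628, 0.038, 1.517, -0.027, 0.996, -0.02], TCP at [256.022, -597.47, 191.913] pointing down, gripper open.
Joint ranges: [-3.06, 3.06], [-0.37, 2.12], [-1.25, 1.32], [0.18, 2.47], [-1.1, 4.24], [0.23, 1.98], [-2.94, 2.94]. Speed limits (rad/s): [2.57, 2.57, 3.14, 3.14, 3.14, 3.14, 3.14].

INTERFACE

Orientations are given as a rotation vector (axis times angle).
In Python, from station import env gives the robot as it stands.
- The arm moves only by the tool apply_moves, never from a script. Its argument "deltas" is a list of rows, each a list of 5 numbers: the opening, from 0 (shut) to 1 (fully open), then the shift along the world's x, y, z normalised to -1 to 1, where 1 is 50 mm, then the turn about the world's z normalised to -1 to 1, where 1 is 0.15 rad. In form: [[jaw, tx, ty, tz, spin], ...]. A call has 1 to 5 rows; each row shifts and turns the commanded pose from where the row before left it; what a row does not reach is not made up. A row lasts 1/10 s, in which the tool goes at most 50 mm and 8.59 degrees, less where a joint would pass 70% of its speed; a pose out of reach is approached as far as the arm can. A call with a number of a shift or a turn outside -1 to 1 is refused whole. A call with a gripper value outside its range is refused whole. The fingers move at their own pace and stop on an object; "newtons" is the grip in N (left out, the last holds). Time passes only in rows, so rows that do not move let the fingers close. It gives the time, the measured TCP pose, the force and the opening at its end, in the units of the state.
- env.state(): the state, without advancing time (a new reading comes with each control period).
- env.read_camera(name): name is "scene" or "top" or "wrist"; returns a dict with "img" (480x640x3 uint8, red, green, blue), "intrinsics" (3x3 intrinsics, pixels), "extrinsics" (4x4, takes a point from world to camera coordinates). Camera axes: x right, y down, z forward; pixel columns grow to the right and rows downward; lengths in mm; the calibration is good to about 2 mm. The wrist camera is an equidistant fisheye: a pixel r from the principal point sees the ray r / f radians off the axis. A picture is of the moment at which its call begins. There is no depth.
- env.finish_job(): hands the job in, once; it reports no verdict.
The state is a dict: "clock": time; "joint_positions": joint angles; "dq": joint speeds; "joint_efforts": joint torques, N m; "ee_pos": TCP position; "eef_rot": TCP orientation; "force": force on the tool from outside, world axes, zero at the start; "wrist_torque": the same for the moment, N m; "grip_width": finger opening in mm.
Only numpy, scipy, OpenCV 4.12 (cv2) and the standard library are available. Lean on these libraries where they do the work, as an engineer would, in place of code of your own. Each camera call takes 0.05 s, during which the arm holds its last target.

TASK

An aluminium angle has slid under the fixed wire guard in front of the fume extractor. Draw it out through the guard's open side with the hooked rod (do not touch it with the gripper while it is under the guard) and lay the rod back on the bench, flat and clear of the guard. Then nest the angle ridge up over the shorter angle on the wooden stand, ridges in line, legs flat on legs and centred so that it sticks out about equally at both ends, and leave the jar, the screwdriver and the little fan where they are.

Things in the scene. Friction and masses are not known exactly. Their poses are not given: they have to be found in the camera images.
- guard: Fixed steel wire guard before a grey fume extractor. Origin on the bench, middle of its open side; +y points in through the opening, x along it, z up. Inside: x -122 to 122 mm, y 0 to 170 (shut at the back), clear height 82; bare bench below. Roof and both sides are bars too close for fingers. Extractor box behind: y 175 to 285, x -135 to 135, 150 tall, hose stub to 200.
- angle_mid (a point): Loose aluminium angle lying ridge up like a tent: two legs 40 mm wide, 5 thick, at 90 degrees; 52 long, 32 high, 57 wide over the feet; 56 g. Point at its centre, half-way up: 16 above the feet, 16 below the ridge. x along ridge, y across, z up. End faces square and upright: grip it endwise (52 mm). Starts under the guard, ridge within 0.35 rad of the guard's y.
- seat (a point): Where angle_mid must be when nested: on a fixed wooden stand carrying a shorter angle of the same section (36 mm long), ridge up, 95 mm above the bench. x along that ridge, y across, z up; point 86 mm above the bench. Nested, the ridge is at 102 and overhangs 8 at each end; either way round. Post below: 30 (x) by 24 (y); foot board 100 by 90, 14 thick.
- rod_grip (a point): Centre of the loose hooked rod's handle: black bar 100 mm long (x), 14 wide (y), 30 high, flat on the bench; point 15 above its underside. Rod 120 g. x points to the hook, z up. A steel shank 8 thick, axis 11 below this point, runs from the handle to x = 270, then turns square to +y: an L hook 60 long (y 0 to 60 on the bar axis), flat in the same plane.
- rod_hook (a point): Middle of the rod's cross-bar (hook): 270 mm ahead of rod_grip in x, 30 mm to +y, 4 mm above the underside.
- jar: Bystander: small white jar with black lid, 44 mm across, 50 mm tall, origin under its centre.
- driver: Bystander: screwdriver about 160 mm long lying on the bench along its x.
- fan: Bystander: little black cooling fan, 64 mm square, 18 mm high, lying flat, origin under its centre.
Things that resemble listed ones, but are neither listed nor needed, are in the scene too. There is more than one size of the part that bears angle_mid; the job needs the smallest.

How it is judged:
By the outcome, as a careful person would: the job done as asked, in the order asked, and still so for the second after the job is handed in, with the robot touching nothing.
It also fails if it takes over 72 s, if anything falls off the work surface, if the arm or the gripper's body presses on something with over 40 N, if the wrist force passes 120 N, or if a joint passes its speed limit or range.

## Working session

There is one attempt and no reset: what is moved stays moved. The work goes in short steps, Python scripts to look and compute and a tool call to move; the robot and the scene stay as the last step left them, time stands still between calls to the robot, and variables do not carry over. Pictures are saved under pics/ and viewed, and the job is handed in when it is done.

Besides the shell and the picture viewer there is one more tool, called after ">>>" as name([rows], argument=value, ...), one row to a line, values as JSON. apply_moves: Moves the arm, as the interface text tells. Scaled input: -1 to 1 covers 50 mm each way for a shift and 0.15 rad each way for a turn. Its arguments: {"type":"object","properties":{"deltas":{"type":"array"},"newtons":{"type":"number"}},"required":["deltas"]}

```bash
mkdir -p pics; ls
python3 - <<'E'
from station import env
import cv2,numpy as np
print(env.state())
for n in ["scene","top","wrist"]:
    c=env.read_camera(n); cv2.imwrite(f"pics/{n}0.png",c["img"][:,:,::-1]); print(n,c["intrinsics"],c["extrinsics"])
E
```

```text
pics
{'clock': 0.0, 'joint_positions': array([ 1.10019872,  0.6293431 ,  0.03841594,  1.51836666, -0.02704314,
        0.99630076, -0.02002715]), 'dq': array([-0.00194169,  0.00092642,  0.00057821, -0.00034478, -0.00070723,
       -0.00038346,  0.00010238]), 'joint_efforts': array([ 2.87467628e-04, -5.63404584e+01,  1.22601695e+00, -1.93448728e+01,
        1.08517628e-02,  1.04761234e-02,  5.95950928e-05]), 'ee_pos': array([ 255.76856457, -596.80151184,  190.99106276]), 'eef_rot': array([-1.37283313,  0.90723678, -0.9046487 ]), 'force': array([ 0.32068038, -0.03819501, -1.22180893]), 'wrist_torque': array([-0.01398052,  0.00814271, -0.04469404]), 'grip_width': 85.48994928992677}
scene [[495.62226966   0.         324.49451772]
 [  0.         495.62226966 241.71881499]
 [  0.           0.           1.        ]] [[-5.18970544e-01  8.54744090e-01  9.06172678e-03  3.21560442e+02]
 [ 6.17746408e-01  3.82358958e-01 -6.87161555e-01 -2.76190776e+02]
 [-5.90812111e-01 -3.51018757e-01 -7.26448128e-01  1.39887468e+03]
 [ 0.00000000e+00  0.00000000e+00  0.00000000e+00  1.00000000e+00]]
top [[552.0540186    0.         328.51973518]
 [  0.         552.0540186  238.29272709]
 [  0.           0.           1.        ]] [[-1.22749827e-02 -9.99788789e-01  1.64833897e-02 -3.33257210e+01]
 [-9.94585111e-01  1.05064703e-02 -1.03392801e-01  5.51574226e+02]
 [ 1.03197781e-01 -1.76632788e-02 -9.94504010e-01  1.20453021e+03]
 [ 0.00000000e+00  0.00000000e+00  0.00000000e+00  1.00000000e+00]]
wrist [[371.64829954   0.         323.66367618]
 [  0.         371.64829954 246.54052987]
 [  0.           0.           1.        ]] [[ 3.93618726e-01 -9.19271514e-01 -2.04498416e-03 -6.48910783e+02]
 [-8.85472683e-01 -3.79742367e-01  2.67831779e-01 -3.50448195e+01]
 [-2.46986692e-01 -1.03612826e-01 -9.63463521e-01  3.78912520e+02]
 [ 0.00000000e+00  0.00000000e+00  0.00000000e+00  1.00000000e+00]]
```

View pics/scene0.png

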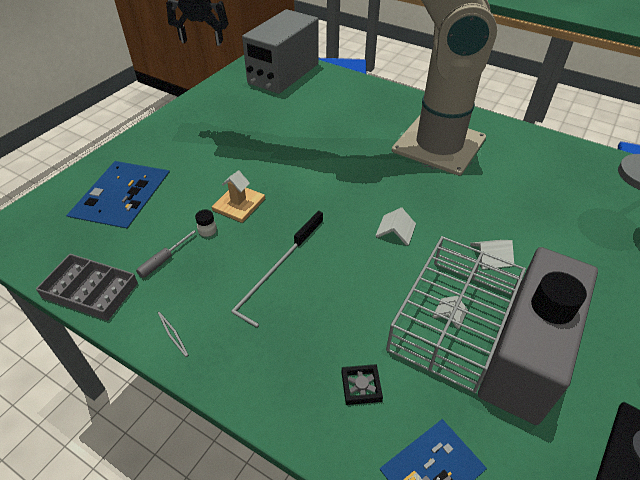

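View pics/top0.png

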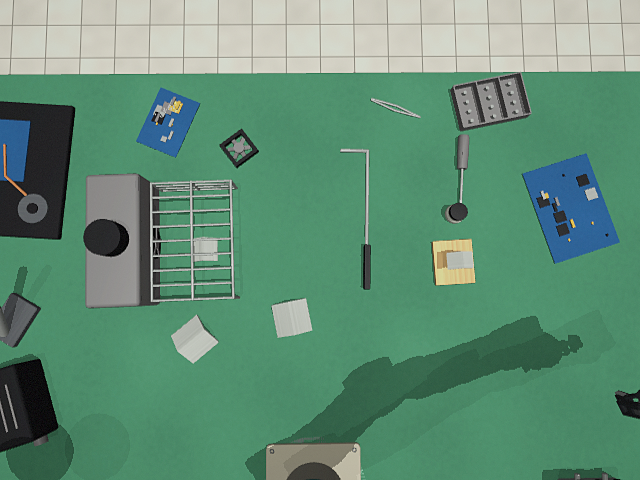

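View pics/wrist0.png

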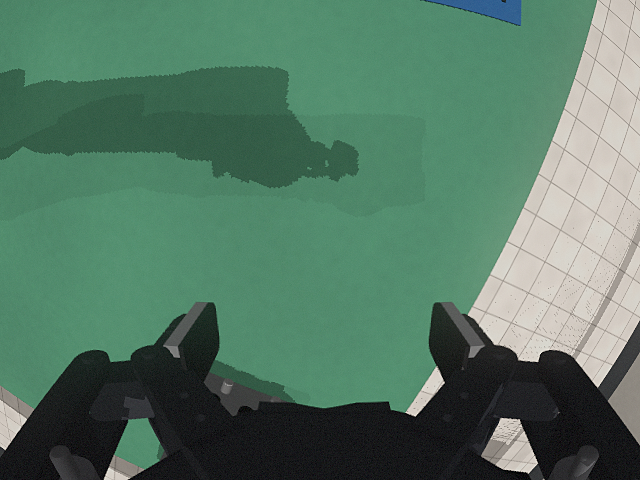

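```bash
cat > h.py <<'E'
import numpy as np, cv2
from station import env
def cast(c,u,v,z):
    K=c["intrinsics"];E=c["extrinsics"];R=E[:3,:3];t=E[:3,3]
    d=R.T@np.linalg.solve(K,[u,v,1]);o=-R.T@t
    return o+d*(z-o[2])/d[2]
def proj(c,p):
    K=c["intrinsics"];E=c["extrinsics"];q=K@(E[:3,:3]@np.array(p,float)+E[:3,3]);return q[:2]/q[2]
def crop(c,x0,y0,x1,y1,s,name):
    im=c["img"][y0:y1,x0:x1,::-1]; cv2.imwrite(name,cv2.resize(im,None,fx=s,fy=s,interpolation=cv2.INTER_CUBIC))
E
python3 - <<'E'
from h import *
t=env.read_camera("top"); s=env.read_camera("scene")
crop(t,80,160,330,360,3,"pics/c1.png"); crop(t,325,130,485,300,3.5,"pics/c2.png")
crop(s,370,190,570,400,2.8,"pics/c3.png"); crop(s,190,150,340,340,3,"pics/c4.png")
E
```

```text
(no output)
```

View pics/c1.png

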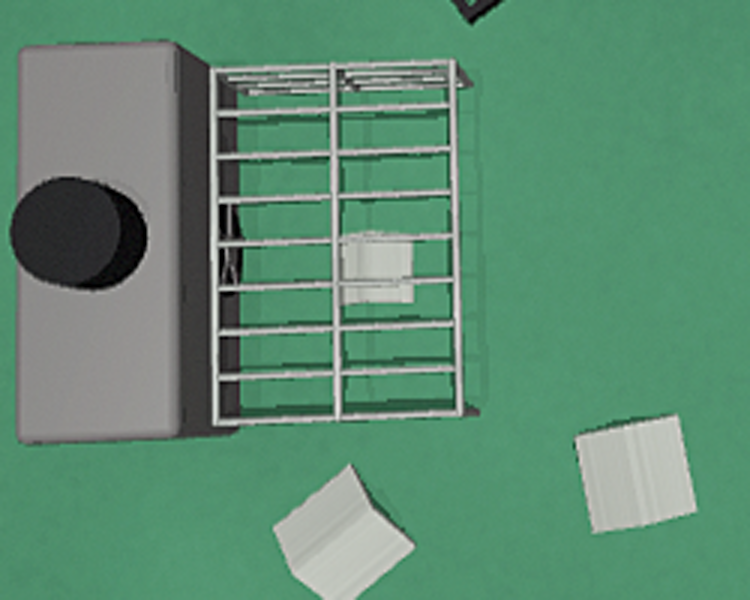

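View pics/c2.png

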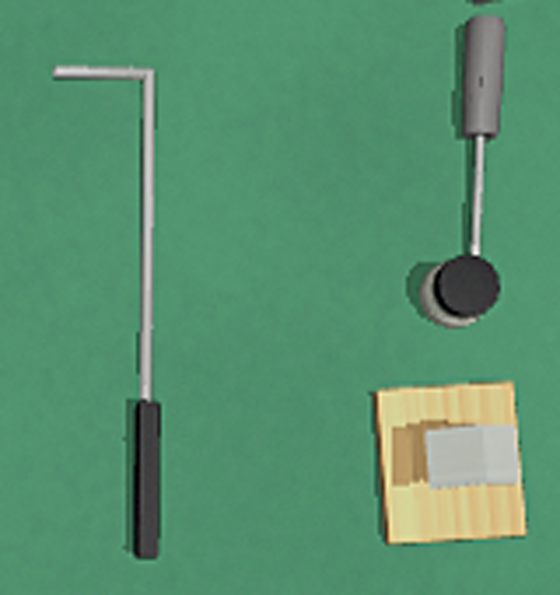

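View pics/c3.png

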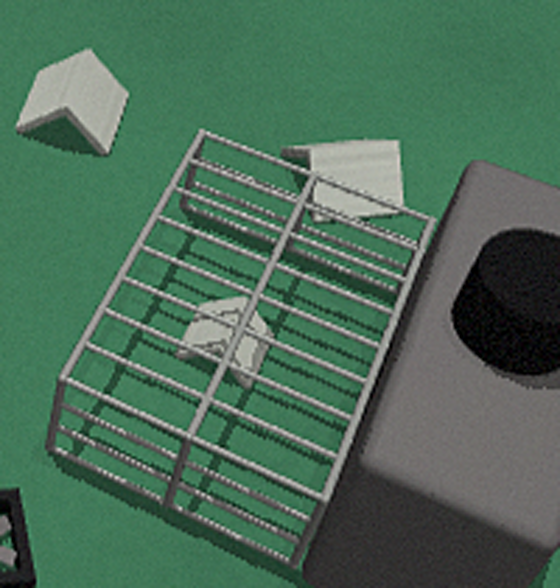

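View pics/c4.png

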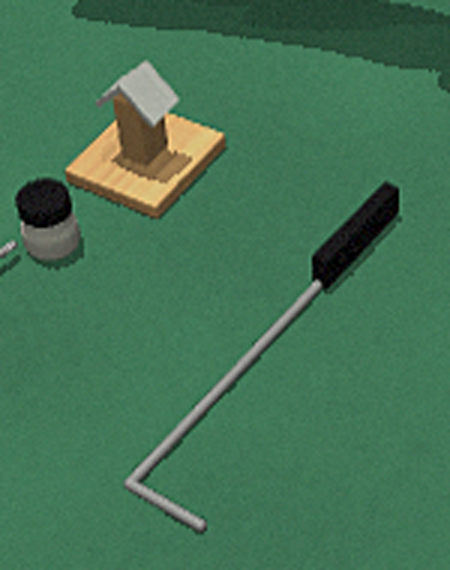

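Run:
```python
from h import *
t=env.read_camera("top"); s=env.read_camera("scene")
g=lambda x,y:(x/3+80-.33,y/3+160-.33)
print("guard roof corners z~85 (c1):")
for p in [(453,64),(461,413),(215,70),(217,420)]: print(p,cast(t,*g(*p),85)[:2].round(1))
print("angle corners:")
for p,z in [((343,303),0),((413,303),0),((413,234),0),((343,268),32),((413,268),32)]: print(p,z,cast(t,*g(*p),z)[:2].round(1))
im=t["img"].astype(int)
# rod masks
hsv=cv2.cvtColor(t["img"],cv2.COLOR_RGB2HSV)
def comp(mask,x0,y0,x1,y1,z):
    m=np.zeros_like(mask);m[y0:y1,x0:x1]=mask[y0:y1,x0:x1]
    n,l,st,ce=cv2.connectedComponentsWithStats(m.astype(np.uint8),connectivity=8)
    i=1+st[1:,4].argmax();pts=np.argwhere(l==i)[:,::-1]
    r=cv2.minAreaRect(pts.astype(np.float32)); b=cv2.boxPoints(r)
    print(st[i],ce[i].round(2)); W=np.array([cast(t,u,v,z)[:2] for u,v in b]); print(W.round(1),"c",W.mean(0).round(1), "sides",np.linalg.norm(W[1]-W[0]).round(1),np.linalg.norm(W[2]-W[1]).round(1))
    return pts
dark=(hsv[...,2]<70)
print("handle");p=comp(dark,355,235,378,297,30)
grey=(hsv[...,1]<70)&(hsv[...,2]>110)
print("rod");p=comp(grey,335,140,375,250,4)
W=np.array([cast(t,u,v,4)[:2] for u,v in p]); 
sh=W[W[:,0]<W[:,0].max()-12]; a=np.polyfit(sh[:,0],sh[:,1],1);print("shank dy/dx",a, "x range",sh[:,0].min())
hk=W[W[:,1]>sh[:,1].mean()+10];print("hook cross",np.polyfit(hk[:,1],hk[:,0],1),hk[:,1].min(),hk[:,1].max(),hk.mean(0))
wood=(hsv[...,0]<30)&(hsv[...,1]>60)&(hsv[...,2]>90)
m=(wood|grey);print("board");comp(m,425,230,485,295,14)
print("small angle");p=comp(grey&(hsv[...,2]>140),425,230,485,295,82)
print("jar");comp(dark,440,195,475,228,50)
print("fan");comp(dark,215,125,265,172,18)
```

```text
guard roof corners z~85 (c1):
(453, 64) [671.3 170.1]
(461, 413) [422.6 163.1]
(215, 70) [668.5 339.6]
(217, 420) [419.9 333.1]
angle corners:
(343, 303) 0 [506.4 265.6]
(413, 303) 0 [505.8 212.9]
(413, 234) 0 [558.3 213.3]
(343, 268) 32 [530.1 258.7]
(413, 268) 32 [529.6 207.2]
handle
[363 244   8  45 234] [365.87 265.28]
[[ 439.6 -114.6]
 [ 537.4 -116.4]
 [ 537.3 -132.1]
 [ 439.4 -130.1]] c [ 488.4 -123.3] sides 97.8 15.6
rod
[340 149  29  96 389] [363.92 188.03]
[[ 761.7  -69.2]
 [ 761.1 -134.3]
 [ 539.7 -129.9]
 [ 540.4  -66.1]] c [650.7 -99.9] sides 65.0 221.5
shank dy/dx [-2.58892656e-02 -1.12700325e+02] x range 539.7315040444947
hook cross [2.14576453e-02 7.60969346e+02] -118.00899860768322 -69.18141205287291 [758.94662158 -94.2659011 ]
board
[ 432  238   44   47 1765] [453.28 261.47]
[[ 545.5 -272.9]
 [ 552.1 -364.7]
 [ 449.5 -369.3]
 [ 443.1 -278.1]] c [ 497.6 -321.2] sides 92.1 102.7
small angle
[446 251  28  19 459] [459.48 259.76]
[[ 513.2 -288.7]
 [ 517.8 -345.5]
 [ 480.5 -347.4]
 [ 476.  -290.8]] c [ 496.9 -318.1] sides 57.0 37.3
jar
[449 202  19  19 260] [457.65 211.28]
[[ 613.3 -299.5]
 [ 631.3 -336.7]
 [ 598.  -351.9]
 [ 580.  -314.8]] c [ 605.7 -325.8] sides 41.3 36.6
fan
[220 129  39  39 411] [238.9  147.87]
[[770.  207.9]
 [809.1 157. ]
 [754.7 117.4]
 [716.  168.2]] c [762.5 162.6] sides 64.2 67.3
```

Run:
```python
from h import *
t=env.read_camera("top"); s=env.read_camera("scene")
crop(t,185,230,235,270,14,"pics/d1.png"); crop(s,420,285,480,340,10,"pics/d2.png");crop(s,220,165,260,205,14,"pics/d3.png");crop(t,435,240,485,280,14,"pics/d4.png")
for c in (t,s): print(-c["extrinsics"][:3,:3].T@c["extrinsics"][:3,3])
```

```text
[ 423.87359486  -17.83782755 1255.48825131]
[1163.96835651  321.78337914  823.50831287]
```

View pics/d1.png

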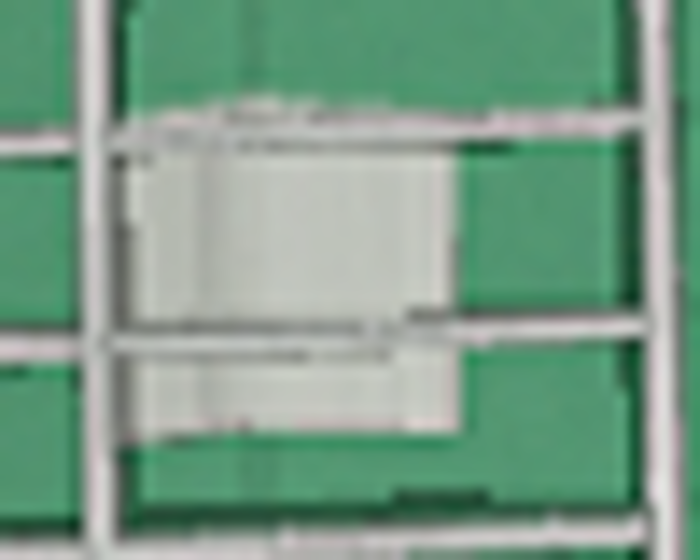

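View pics/d2.png

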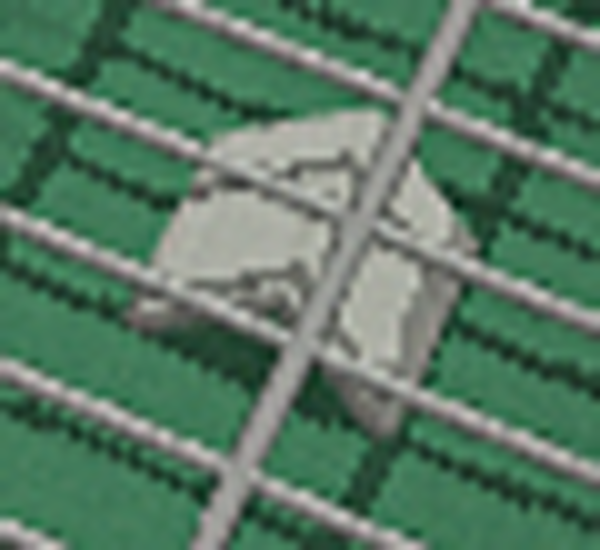

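View pics/d3.png

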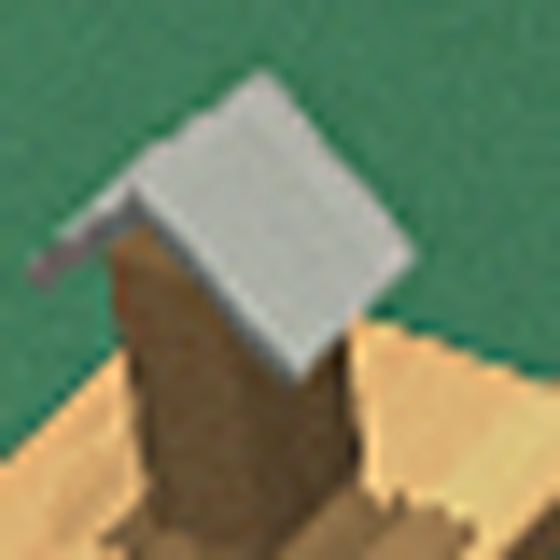

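View pics/d4.png

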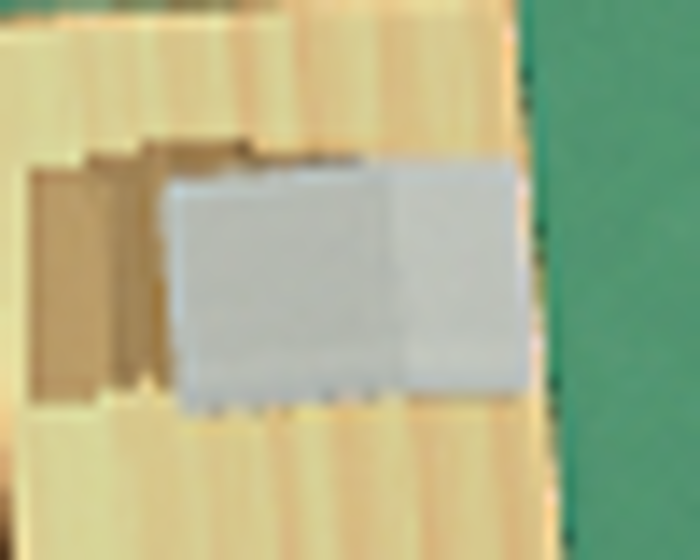

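Run:
```python
from h import *
t=env.read_camera("top"); s=env.read_camera("scene")
g=lambda x,y:(x/10+420-.45,y/10+285-.45)
for p in [(475,240),(385,440),(130,318),(200,160),(400,400)]: print(p,cast(s,*g(*p),0)[:2].round(1))
for p in [(385,110),(300,265)]: print("ridge",p,cast(s,*g(*p),32)[:2].round(1))
T=lambda x,y:(x/14+185-.46,y/14+230-.46)
for p in [(122,440),(460,432),(460,115),(122,128)]: print(p,cast(t,*T(*p),0)[:2].round(1))
print("ridge",cast(t,*T(240,428),32)[:2],cast(t,*T(265,95),32)[:2])
def P(c,yaw,ctr,sc,off):
    R=np.array([[np.cos(yaw),-np.sin(yaw)],[np.sin(yaw),np.cos(yaw)]])
    for x,y,z in [(26,28.5,0),(26,-28.5,0),(-26,28.5,0),(-26,-28.5,0),(26,0,32),(-26,0,32)]:
        q=R@[x,y]+ctr; u=proj(c,[*q,z]); print((x,y,z),((u-off)*sc).round(0))
for yaw in (0.0,1.59):
    print("yaw",yaw); P(s,yaw,[531,238],10,[419.5,284.5]); P(t,yaw,[531,238],14,[184.5,229.5])
```

```text
(475, 240) [501.5 267.7]
(385, 440) [556.9 269.4]
(130, 318) [556.3 215.3]
(200, 160) [512.1 212.2]
(400, 400) [546.5 268.6]
ridge (385, 110) [506.3 243.3]
ridge (300, 265) [550.9 242.8]
(122, 440) [505.7 267.3]
(460, 432) [506.4 212.7]
(460, 115) [558.1 213.2]
(122, 128) [556.5 267.9]
ridge [505.29800213 241.48538334] [558.15869454 238.13670221]
yaw 0.0
(26, 28.5, 0) [371. 434.]
(26, -28.5, 0) [102. 308.]
(-26, 28.5, 0) [464. 250.]
(-26, -28.5, 0) [201. 131.]
(26, 0, 32) [266. 277.]
(-26, 0, 32) [363.  95.]
(26, 28.5, 0) [132. 125.]
(26, -28.5, 0) [483. 122.]
(-26, 28.5, 0) [127. 445.]
(-26, -28.5, 0) [480. 441.]
(26, 0, 32) [266. 103.]
(-26, 0, 32) [263. 430.]
yaw 1.59
(26, 28.5, 0) [455. 233.]
(26, -28.5, 0) [358. 437.]
(-26, 28.5, 0) [214. 129.]
(-26, -28.5, 0) [111. 326.]
(26, 0, 32) [441. 239.]
(-26, 0, 32) [191. 131.]
(26, 28.5, 0) [146. 463.]
(26, -28.5, 0) [144. 113.]
(-26, 28.5, 0) [468. 453.]
(-26, -28.5, 0) [464. 104.]
(26, 0, 32) [100. 271.]
(-26, 0, 32) [429. 261.]
```

```bash
cat >> h.py <<'E'
from scipy.spatial.transform import Rotation as Ro
def st():
    s=env.state(); R=Ro.from_rotvec(s["eef_rot"]).as_matrix()
    print("t",round(s["clock"],2),"pos",s["ee_pos"].round(1),"jawdir",R[:,0].round(3),"fing",R[:,1].round(3),"yaw",round(float(np.arctan2(R[1,0],R[0,0])),3),"q",s["joint_positions"].round(2),"F",s["force"].round(1),"w",round(s["grip_width"],1)); return s
E
python3 - <<'E'
from h import *
st()
E
```

```text
t 0.55 pos [ 256.  -597.5  191.9] jawdir [ 0.394 -0.919 -0.   ] fing [ 0.  0. -1.] yaw -1.166 q [ 1.1   0.63  0.04  1.52 -0.03  1.   -0.02] F [ 0.1  0.3 -0.1] w 85.4
```

>>> apply_moves([
  [1,0.39,0.79,0,-0.237],
  [1,0.39,0.79,0,-0.237],
  [1,0.39,0.79,0,-0.237],
  [1,0.39,0.79,0,-0.237],
  [1,0.39,0.79,0,-0.237],
])

```text
clock: 1.05
ee_pos: [354.2, -398.4, 192.1]
eef_rot: [-1.307, 1.041, -1.042]
force: [1.1, 0.6, 0.3]
grip_width: 85.6
```

>>> apply_moves([
  [1,0.39,0.79,0,-0.237],
  [1,0.39,0.79,0,-0.237],
  [1,0.39,0.79,0,-0.237],
  [1,0.39,0.79,0,-0.237],
  [1,0.39,0.79,0,-0.237],
])

```text
clock: 1.55
ee_pos: [451.8, -200.9, 192.3]
eef_rot: [-1.231, 1.173, -1.175]
force: [0.9, -0.3, -0.1]
grip_width: 85.7
```

>>> apply_moves([
  [1,0.39,0.79,0,-0.237],
  [1,0.39,0.79,0,-0.237],
  [1,0,0,-0.5,0],
])

```text
clock: 1.85
ee_pos: [496.3, -116.3, 169.1]
eef_rot: [-1.195, 1.212, -1.22]
force: [-0.4, -0.6, -0.6]
grip_width: 85.4
```

Run:
```python
from h import *
st()
c=env.read_camera("wrist"); cv2.imwrite("pics/w1.png",c["img"][:,:,::-1]); print(c["extrinsics"].round(3).tolist())
```

```text
t 1.85 pos [ 496.3 -116.3  169.1] jawdir [-0.011 -1.    -0.003] fing [ 0.009  0.002 -1.   ] yaw -1.582 q [ 0.1   0.46  0.11  1.94 -0.08  0.74 -1.33] F [-0.4 -0.6 -0.6] w 85.4
[[-0.012, -1.0, -0.003, -110.004], [-0.966, 0.011, 0.259, 453.067], [-0.259, 0.006, -0.966, 486.002], [0.0, 0.0, 0.0, 1.0]]
```

View pics/w1.png

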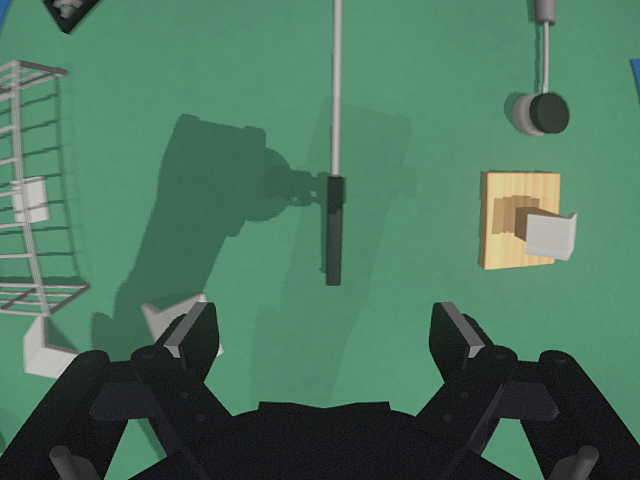

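>>> apply_moves([
  [1,0,0,-0.8,0],
  [1,0,0,-0.8,0],
  [1,0,0,0,0],
  [1,0,0,0,0],
])

```text
clock: 2.3
ee_pos: [489.5, -124.3, 87.3]
eef_rot: [-1.199, 1.227, -1.226]
force: [0.5, -0.6, 0.6]
grip_width: 85.2
```

```bash
cat >> h.py <<'E'
def wcast(c,u,v,z):
    K=c["intrinsics"];E=c["extrinsics"];R=E[:3,:3];t=E[:3,3]
    a=np.array([u-K[0,2],v-K[1,2]])/K[0,0]; r=np.hypot(*a); d=R.T@np.array([*(a/r*np.sin(r)),np.cos(r)]) if r>0 else R.T@[0,0,1]
    o=-R.T@t; return o+d*(z-o[2])/d[2]
E
python3 - <<'E'
from h import *
st()
c=env.read_camera("wrist"); cv2.imwrite("pics/w2.png",c["img"][:,:,::-1])
E
```

```text
t 2.3 pos [ 489.5 -124.3   87.3] jawdir [-0.023 -1.     0.   ] fing [-0.001 -0.    -1.   ] yaw -1.594 q [ 0.13  0.58  0.09  2.02 -0.1   0.55 -1.3 ] F [ 0.5 -0.6  0.6] w 85.2
```

View pics/w2.png

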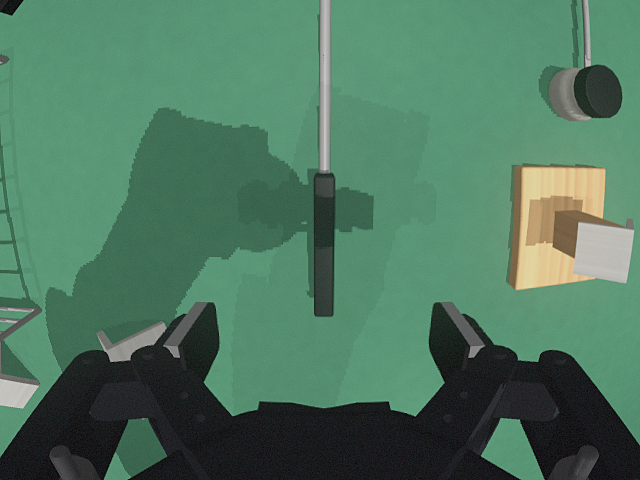

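Run:
```python
from h import *
c=env.read_camera("wrist")
for p in [(324.5,173),(323.5,316),(325,100)]: print(p,wcast(c,*p,30 if p[1]!=100 else 8).round(1))
```

```text
(324.5, 173) [ 540.7 -126.2   30. ]
(323.5, 316) [ 439.9 -123.2   30. ]
(325, 100) [ 590.9 -127.8    8. ]
```

>>> apply_moves([
  [1,0,0,-0.6,0],
  [1,0,0,-0.6,0],
  [1,0,0,-0.4,0],
  [1,0,0,-0.06,0],
  [0,0,0,0,0],
], newtons=80)

```text
clock: 2.9
ee_pos: [491.0, -123.9, 5.1]
eef_rot: [-1.198, 1.224, -1.227]
force: [1.1, 0.5, 0.5]
grip_width: 73.6
```

>>> apply_moves([
  [0,0,0,0,0],
  [0,0,0,0,0],
  [0,0,0,0,0],
  [0,0,0,0,0],
])

```text
clock: 3.3
ee_pos: [490.5, -123.5, 4.5]
eef_rot: [-1.198, 1.224, -1.226]
force: [-0.1, -1.0, -1.2]
grip_width: 12.3
```

>>> apply_moves([
  [0,0,0,0,0],
  [0,0,0,0.5,0],
  [0,0,0,0.6,0],
  [0,0,0,0,0],
])

```text
clock: 3.7
ee_pos: [492.5, -124.1, 61.8]
eef_rot: [-1.195, 1.22, -1.229]
force: [0.7, -0.3, 0.3]
grip_width: 0.1
```

Run:
```python
from h import *
st()
c=env.read_camera("wrist"); cv2.imwrite("pics/w3.png",c["img"][:,:,::-1])
c=env.read_camera("scene"); crop(c,180,60,420,360,2,"pics/s3.png")
```

```text
t 3.7 pos [ 492.5 -124.1   61.8] jawdir [-0.022 -1.     0.001] fing [ 0.006 -0.001 -1.   ] yaw -1.593 q [ 0.14  0.63  0.08  2.03 -0.11  0.48 -1.3 ] F [ 0.7 -0.3  0.3] w 0.1
```

View pics/w3.png

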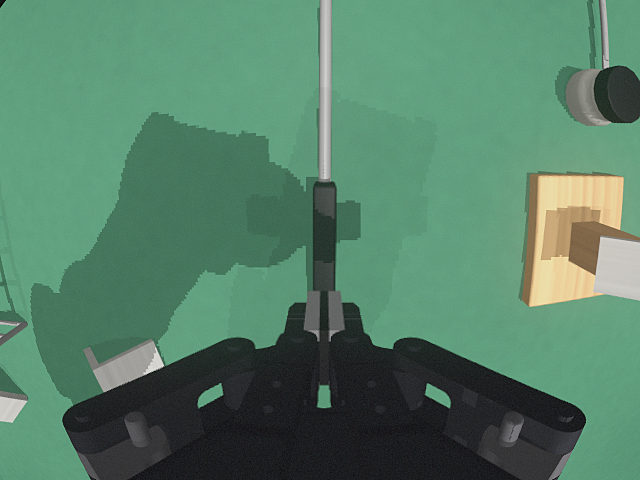

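View pics/s3.png

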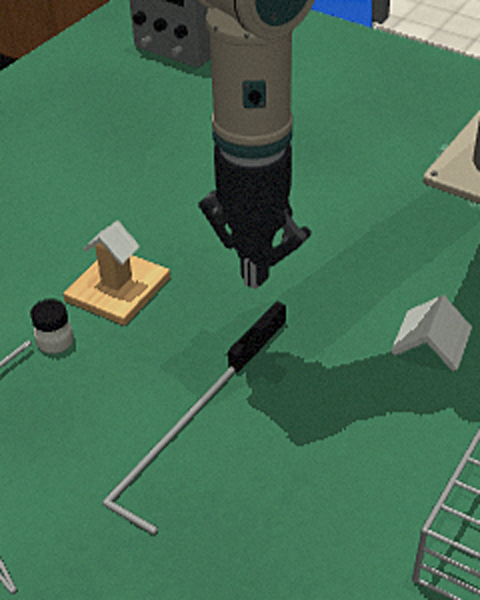

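Run:
```python
from h import *
c=env.read_camera("wrist")
for p in [(324.5,182),(325,100)]: print(p,wcast(c,*p,30 if p[1]!=100 else 8).round(1))
t=env.read_camera("top"); crop(t,325,130,485,300,3.5,"pics/t3.png")
```

```text
(324.5, 182) [ 537.3 -125.    30. ]
(325, 100) [ 586.9 -126.5    8. ]
```

View pics/t3.png

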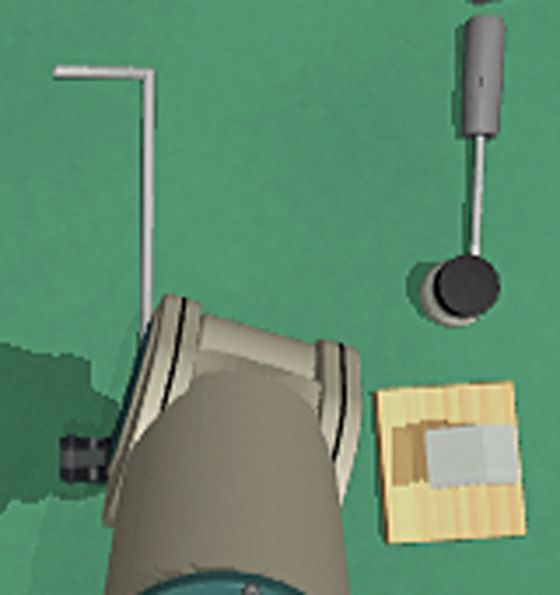

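>>> apply_moves([
  [1,0,0,0,0],
  [1,0,0,0,0],
  [1,0,0,0,0],
])

```text
clock: 4.2
ee_pos: [489.7, -123.4, 58.4]
eef_rot: [-1.199, 1.226, -1.225]
force: [-0.3, -0.6, -0.6]
grip_width: 43.4
```

>>> apply_moves([
  [0.5,0,0,-0.5,0],
  [0.5,0,0,-0.6,0],
  [0.5,0,0,-0.04,0],
  [0,0,0,0,0],
  [0,0,0,0,0],
])

```text
clock: 4.7
ee_pos: [490.7, -123.7, 2.8]
eef_rot: [-1.198, 1.224, -1.226]
force: [-0.4, 0.1, -0.5]
grip_width: 14.4
```

>>> apply_moves([
  [0,0,0,0,0],
  [0,0,0,0,0],
])

```text
clock: 4.9
ee_pos: [490.8, -123.6, 2.9]
eef_rot: [-1.198, 1.224, -1.226]
force: [-0.7, -0.2, -0.4]
grip_width: -0.0
```

Run:
```python
from h import *
st()
c=env.read_camera("wrist"); cv2.imwrite("pics/w4.png",c["img"][:,:,::-1])
c=env.read_camera("scene"); crop(c,250,120,370,260,4,"pics/s4.png")
```

```text
t 4.9 pos [ 490.8 -123.6    2.9] jawdir [-0.022 -1.     0.   ] fing [ 0.002 -0.    -1.   ] yaw -1.593 q [ 0.15  0.74  0.06  2.06 -0.12  0.35 -1.29] F [-0.7 -0.2 -0.4] w -0.0
```

View pics/w4.png

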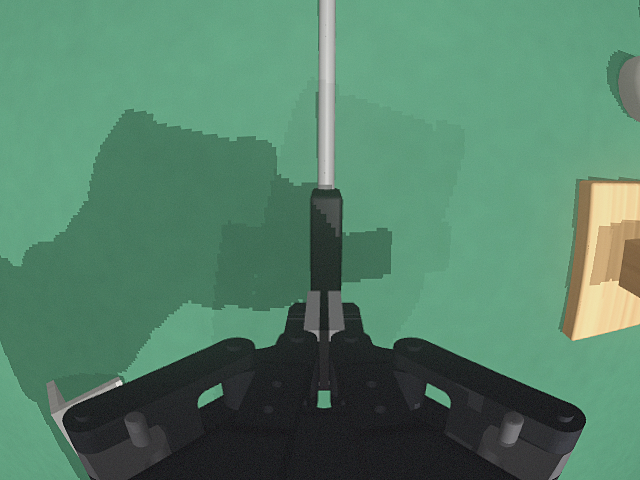

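View pics/s4.png

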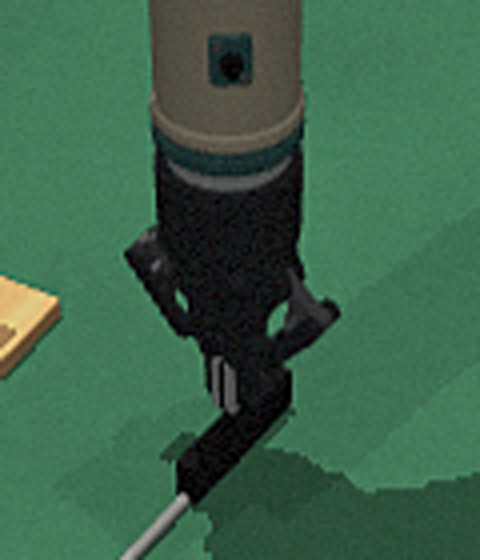

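Run:
```python
from h import *
c=env.read_camera("scene")
for z in (0,10,20,30,40): print(z,(proj(c,[490.8,-123.6,z])-[249.6,119.6])*4)
print((proj(c,[440,-122,30])-[249.6,119.6])*4,(proj(c,[540,-125,30])-[249.6,119.6])*4)
w=env.read_camera("wrist");print(-w["extrinsics"][:3,:3].T@w["extrinsics"][:3,3])
for p in [(326,188)]: print(wcast(w,*p,30),wcast(w,*p,8))
```

```text
0 [232.82927083 453.61768636]
10 [232.56268492 441.49907011]
20 [232.29269478 429.22570175]
30 [232.01923476 416.79459801]
40 [231.74223755 404.20269844]
[281.13065697 366.02546168] [182.17667501 468.65355064]
[ 557.74902486 -125.08645923  184.55066649]
[ 540.2261893  -125.64460362   30.        ] [ 537.73184624 -125.72405444    8.        ]
```

Run:
```python
from h import *
w=env.read_camera("wrist")
for v in (291,335):
  for z in (0,10,20,30,40,50): print(v,z,wcast(w,323,v,z).round(1))
c=env.read_camera("scene");t=env.read_camera("top")
cv2.imwrite("pics/s5.png",c["img"][60:240,240:380,::-1].repeat(3,0).repeat(3,1))
# earlier open pose pad pixel (205,303) w2
```

```text
291 0 [ 481.9 -123.     0. ]
291 10 [ 486.  -123.1   10. ]
291 20 [ 490.1 -123.2   20. ]
291 30 [ 494.2 -123.3   30. ]
291 40 [ 498.3 -123.5   40. ]
291 50 [ 502.4 -123.6   50. ]
335 0 [ 454.9 -122.4    0. ]
335 10 [ 460.5 -122.5   10. ]
335 20 [ 466.1 -122.7   20. ]
335 30 [ 471.6 -122.8   30. ]
335 40 [ 477.2 -123.    40. ]
335 50 [ 482.8 -123.1   50. ]
```

View pics/s5.png

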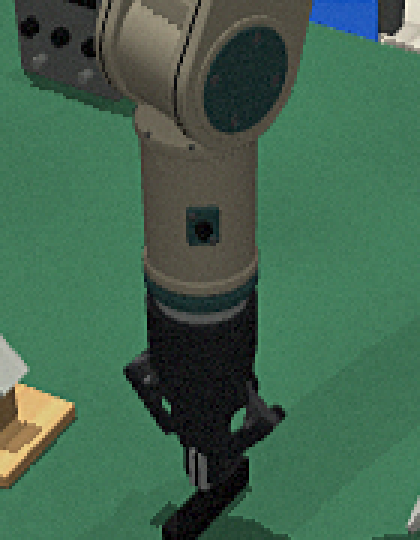

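>>> apply_moves([
  [0.4,0,0,0,0],
  [0.4,0,0,0,0],
  [0.4,0,0,-0.1,0],
  [0.4,0,0,-0.1,0],
  [0.4,0,0,0,0],
])

```text
clock: 5.75
ee_pos: [489.3, -123.3, -8.9]
eef_rot: [-1.2, 1.227, -1.224]
force: [-0.6, 0.1, 0.6]
grip_width: 34.3
```

Run:
```python
from h import *
st()
c=env.read_camera("wrist"); cv2.imwrite("pics/w6.png",c["img"][:,:,::-1])
c=env.read_camera("scene"); crop(c,250,120,370,260,4,"pics/s6.png")
```

```text
t 5.75 pos [ 489.3 -123.3   -8.9] jawdir [-0.022 -1.    -0.   ] fing [-0.001  0.    -1.   ] yaw -1.593 q [ 0.15  0.76  0.06  2.06 -0.12  0.32 -1.28] F [-0.6  0.1  0.6] w 34.3
```

View pics/w6.png

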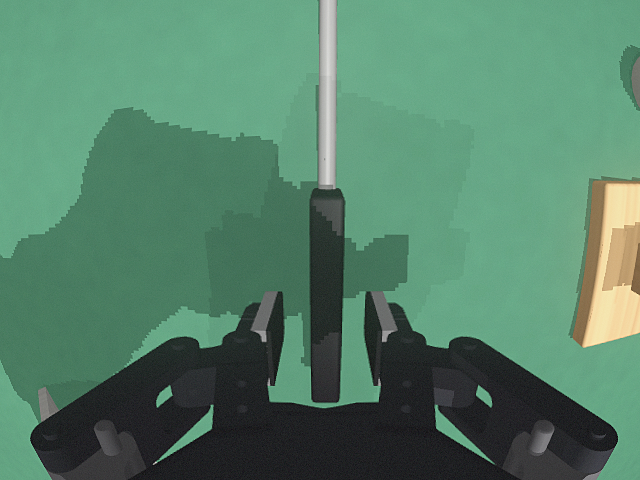

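View pics/s6.png

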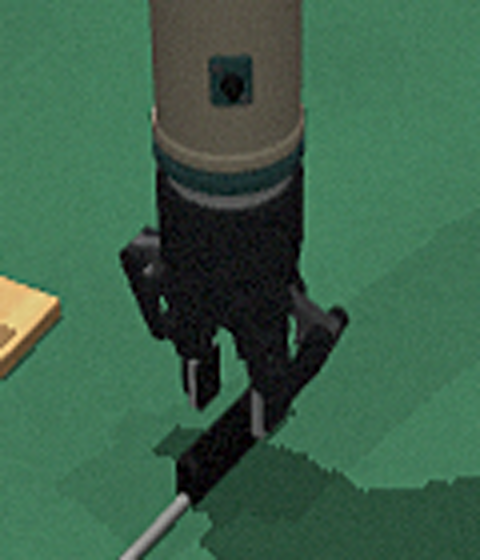

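>>> apply_moves([
  [0.4,0,0,-0.1,0],
  [0.4,0,0,-0.1,0],
  [0.4,0,0,-0.1,0],
  [0.4,0,0,-0.1,0],
  [0.4,0,0,0,0],
])

```text
clock: 6.35
ee_pos: [489.4, -123.3, -28.9]
eef_rot: [-1.2, 1.226, -1.224]
force: [-0.1, 0.4, 0.8]
grip_width: 34.0
```

Run:
```python
from h import *
st()
c=env.read_camera("scene"); crop(c,250,120,370,260,4,"pics/s7.png")
for y in(-141,-106):
  for x in (478,500):
    for z in (0,10,20,30): print(x,y,z,((proj(c,[x,y,z])-[249.6,119.6])*4).round())
```

```text
t 6.35 pos [ 489.4 -123.3  -28.9] jawdir [-0.022 -1.    -0.   ] fing [-0.001  0.    -1.   ] yaw -1.593 q [ 0.16  0.8   0.05  2.07 -0.12  0.28 -1.28] F [-0.1  0.4  0.8] w 34.0
478 -141 0 [220. 429.]
478 -141 10 [219. 417.]
478 -141 20 [219. 405.]
478 -141 30 [219. 392.]
500 -141 0 [199. 452.]
500 -141 10 [199. 440.]
500 -141 20 [198. 428.]
500 -141 30 [198. 415.]
478 -106 0 [270. 452.]
478 -106 10 [270. 440.]
478 -106 20 [270. 427.]
478 -106 30 [270. 415.]
500 -106 0 [250. 475.]
500 -106 10 [250. 463.]
500 -106 20 [250. 450.]
500 -106 30 [250. 438.]
```

View pics/s7.png

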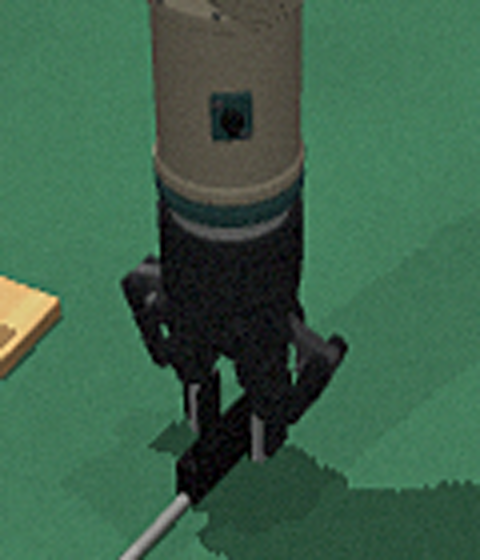

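>>> apply_moves([
  [0,0,0,0,0],
  [0,0,0,0,0],
  [0,0,0,0,0],
  [0,0,0,0,0],
], newtons=80)

```text
clock: 6.8
ee_pos: [490.2, -123.6, -27.7]
eef_rot: [-1.198, 1.225, -1.226]
force: [-1.0, -0.2, 3.6]
grip_width: 11.6
```

>>> apply_moves([
  [0,0,0,0,0],
  [0,0,0,0.1,0],
  [0,0,0,0.2,0],
  [0,0,0,0.3,0],
  [0,0,0,0,0],
])

```text
clock: 7.3
ee_pos: [491.3, -123.8, 3.6]
eef_rot: [-1.197, 1.223, -1.227]
force: [0.8, 0.2, -1.9]
grip_width: 12.2
```

Run:
```python
from h import *
st()
c=env.read_camera("scene"); crop(c,180,60,420,360,2,"pics/s8.png")
```

```text
t 7.3 pos [ 491.3 -123.8    3.6] jawdir [-0.022 -1.     0.001] fing [ 0.003 -0.001 -1.   ] yaw -1.593 q [ 0.15  0.73  0.06  2.06 -0.12  0.35 -1.28] F [ 0.8  0.2 -1.9] w 12.2
```

View pics/s8.png

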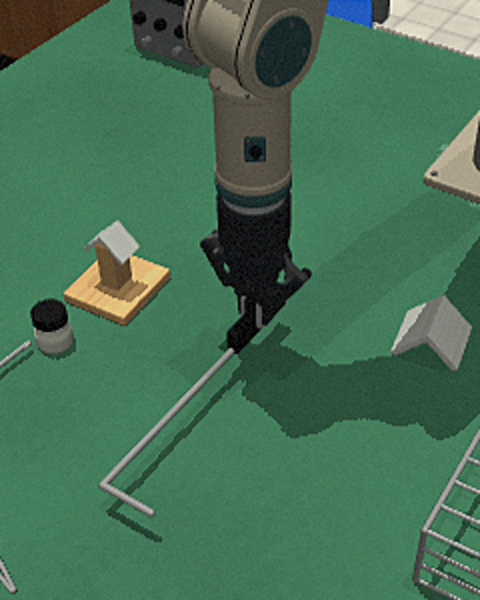

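>>> apply_moves([
  [0,0,0,0.3,0],
  [0,0,0,0.3,0],
  [0,0.26,-0.05,0,0.5],
  [0,0.26,-0.05,0,0.97],
  [0,0.26,-0.05,0,0.97],
])

```text
clock: 7.85
ee_pos: [529.2, -130.8, 31.6]
eef_rot: [-1.355, 0.948, -0.947]
force: [0.2, 0.4, -1.2]
grip_width: 12.4
```

>>> apply_moves([
  [0,0.26,-0.05,0,0.97],
  [0,0.26,-0.05,0,0.97],
  [0,0.26,-0.05,0,0.97],
  [0,0.26,-0.05,0,0.97],
  [0,0.26,-0.05,0,0.97],
])

```text
clock: 8.35
ee_pos: [593.9, -143.5, 31.2]
eef_rot: [-1.536, 0.387, -0.386]
force: [0.5, 0.2, -1.6]
grip_width: 12.5
```

>>> apply_moves([
  [0,0.26,-0.05,0,0.97],
  [0,0.26,-0.05,0,0.97],
  [0,0.26,-0.05,0,0.97],
  [0,0,0,0,0.5],
  [0,0,0,0,0],
])

```text
clock: 8.85
ee_pos: [632.5, -151.1, 30.8]
eef_rot: [-1.57, -0.008, 0.011]
force: [0.7, -0.2, -1.6]
grip_width: 12.3
```

Run:
```python
from h import *
st()
c=env.read_camera("top"); crop(c,80,130,400,330,2.5,"pics/t9.png")
c=env.read_camera("scene"); crop(c,180,60,520,400,1.75,"pics/s9.png")
```

```text
t 8.85 pos [ 632.5 -151.1   30.8] jawdir [ 1.     0.012 -0.001] fing [-0.001  0.001 -1.   ] yaw 0.012 q [ 0.4   0.85 -0.37  1.63  0.41  0.74 -0.14] F [ 0.7 -0.2 -1.6] w 12.3
```

View pics/t9.png

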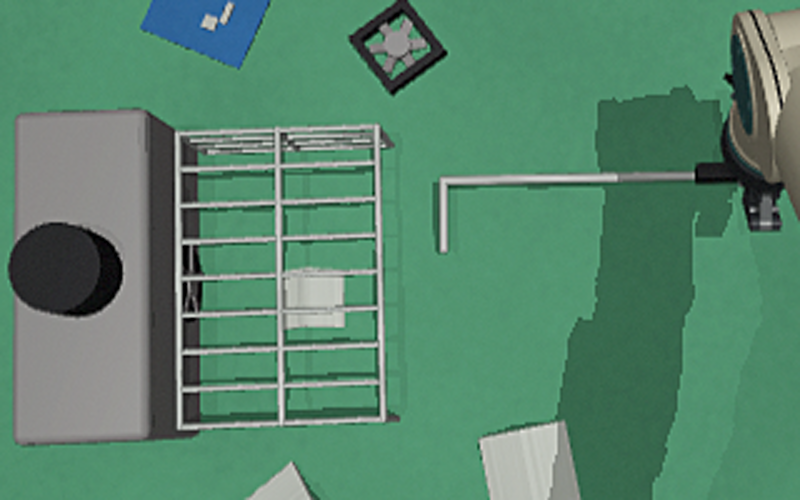

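View pics/s9.png

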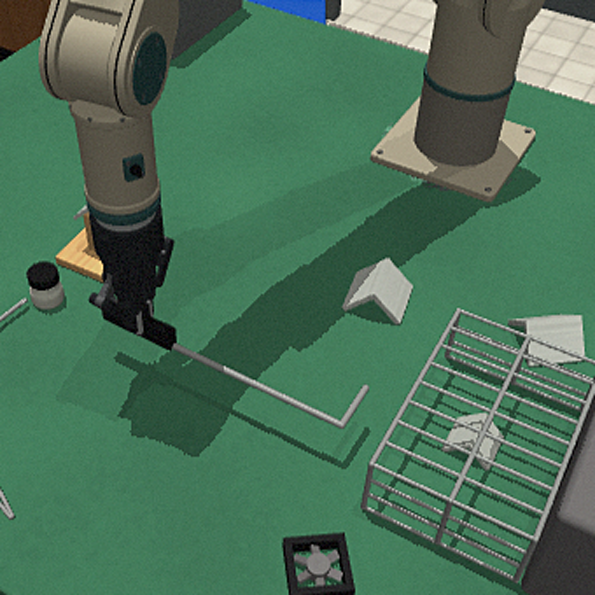

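Run:
```python
from h import *
c=env.read_camera("top")
for p in [(443,180),(444,250),(690,177)]: print(cast(c,80+p[0]/2.5-.4,130+p[1]/2.5-.4,63).round(1))
```

```text
[629.8 116.5  63. ]
[568.2 115.6  63. ]
[630.4 -99.3  63. ]
```

>>> apply_moves([
  [0,0.16,0,-0.5,0],
  [0,0,0,-0.4,0],
  [0,0,0,-0.2,0],
  [0,0,0,0,0],
  [0,0,0,0,0],
])

```text
clock: 9.5
ee_pos: [641.3, -150.9, -22.6]
eef_rot: [-1.571, -0.01, 0.009]
force: [-0.5, 0.5, -1.4]
grip_width: 12.4
```

Run:
```python
from h import *
st()
c=env.read_camera("scene"); crop(c,180,160,520,400,2.3,"pics/s10.png")
```

```text
t 9.5 pos [ 641.3 -150.9  -22.6] jawdir [1.    0.012 0.   ] fing [ 0. -0. -1.] yaw 0.012 q [ 0.38  0.93 -0.33  1.62  0.44  0.67 -0.17] F [-0.5  0.5 -1.4] w 12.4
```

View pics/s10.png

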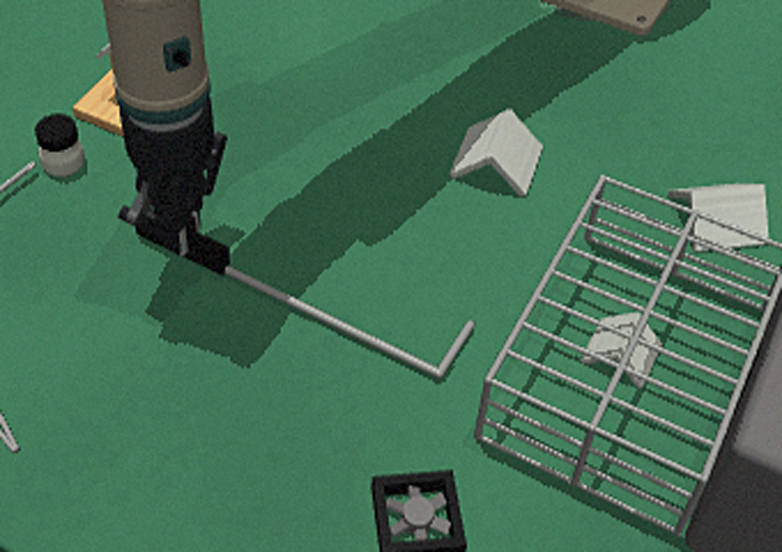

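>>> apply_moves([
  [0,0,0.5,0,0],
  [0,0,0.6,0,0],
  [0,0,0.6,0,0],
  [0,0,0.6,0,0],
  [0,0,0.6,0,0],
])

```text
clock: 10.05
ee_pos: [642.0, -4.7, -21.6]
eef_rot: [-1.571, -0.011, 0.007]
force: [0.1, -0.1, -1.2]
grip_width: 12.3
```

>>> apply_moves([
  [0,0,0.5,0,0],
  [0,0,0,0,0],
  [0,0,0,0,0],
])

```text
clock: 10.35
ee_pos: [641.7, 19.6, -22.0]
eef_rot: [-1.571, -0.012, 0.009]
force: [0.8, -0.7, -1.0]
grip_width: 11.7
```

Run:
```python
from h import *
st()
c=env.read_camera("top"); crop(c,130,160,330,320,4,"pics/t11.png")
c=env.read_camera("scene"); crop(c,330,200,530,400,3,"pics/s11.png")
```

```text
t 10.35 pos [641.7  19.6 -22. ] jawdir [1.    0.014 0.002] fing [ 0.002 -0.    -1.   ] yaw 0.014 q [ 0.1   0.91 -0.3   1.68  0.41  0.62 -0.41] F [ 0.8 -0.7 -1. ] w 11.7
```

View pics/t11.png

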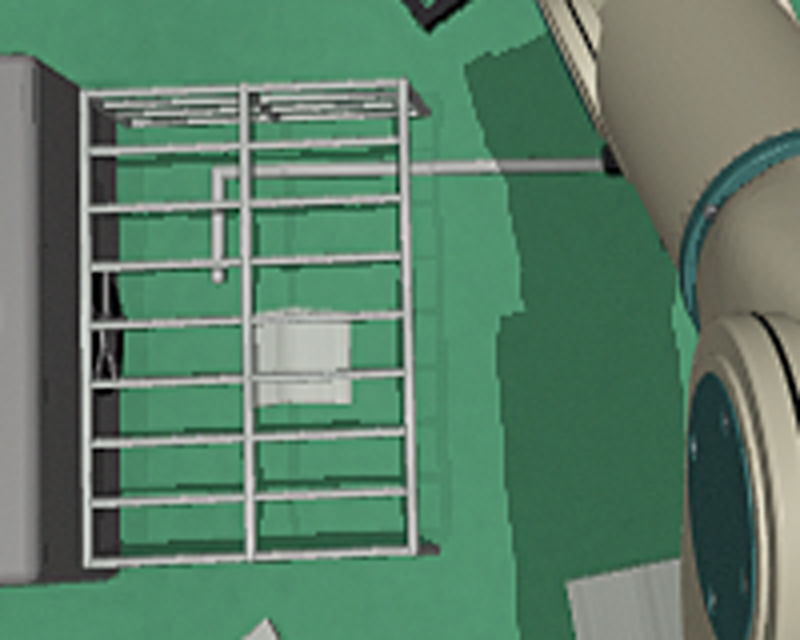

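View pics/s11.png

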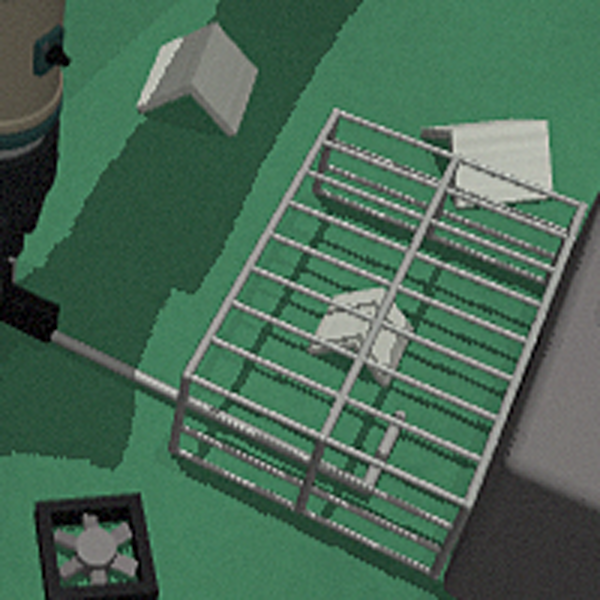

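>>> apply_moves([
  [0,-0.36,0,0,0],
  [0,-0.36,0,0,0],
  [0,-0.36,0,-0.04,0],
  [0,-0.36,0,-0.04,0],
  [0,0,0,-0.03,0],
])

```text
clock: 10.95
ee_pos: [564.5, 16.7, -27.8]
eef_rot: [-1.574, -0.003, 0.013]
force: [-12.4, -0.6, 27.0]
grip_width: 12.2
```

>>> apply_moves([
  [0,0,0,0,0],
  [0,0,0,0,0],
])

```text
clock: 11.15
ee_pos: [568.5, 17.1, -27.7]
eef_rot: [-1.572, -0.007, 0.009]
force: [-4.0, -0.3, 7.8]
grip_width: 11.9
```

Run:
```python
from h import *
st()
c=env.read_camera("top"); crop(c,150,190,280,290,6,"pics/t12.png")
c=env.read_camera("scene"); crop(c,400,250,500,350,6,"pics/s12.png")
```

```text
t 11.15 pos [568.5  17.1 -27.7] jawdir [ 1.     0.01  -0.001] fing [-0.001 -0.002 -1.   ] yaw 0.01 q [ 0.08  0.85 -0.25  1.89  0.44  0.46 -0.48] F [-4.  -0.3  7.8] w 11.9
```

View pics/t12.png

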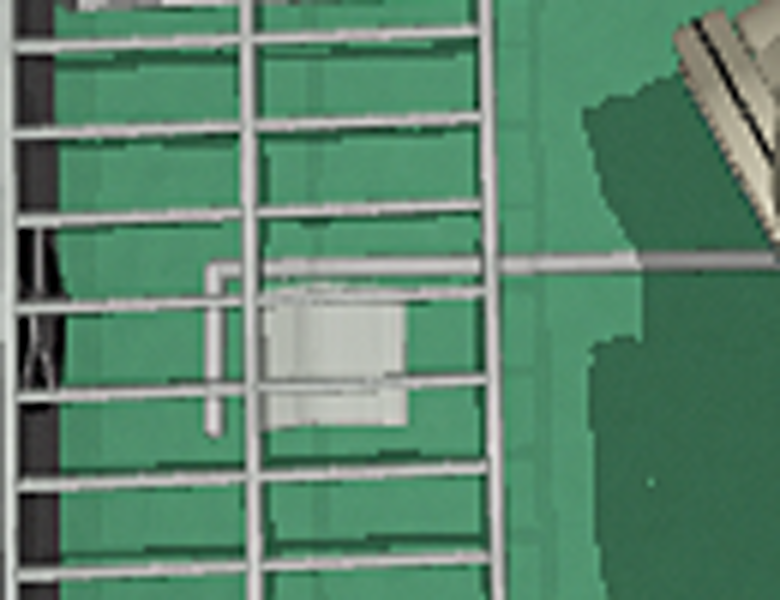

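View pics/s12.png

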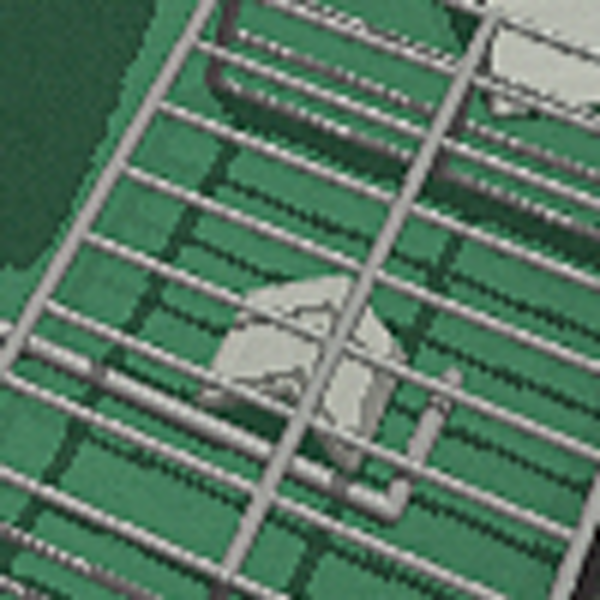

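>>> apply_moves([
  [0,0,-0.15,0.02,0],
  [0,0,-0.2,0,0],
  [0,0,-0.2,0,0],
  [0,0,-0.25,0,0],
  [0,0,-0.25,0,0],
])

```text
clock: 11.75
ee_pos: [569.1, -35.1, -27.7]
eef_rot: [-1.571, -0.009, 0.009]
force: [-0.3, 1.2, -0.1]
grip_width: 12.3
```

Run:
```python
from h import *
st()
c=env.read_camera("scene"); crop(c,330,230,500,380,4,"pics/s13.png")
```

```text
t 11.75 pos [569.1 -35.1 -27.7] jawdir [1.    0.012 0.   ] fing [ 0. -0. -1.] yaw 0.012 q [ 0.18  0.85 -0.27  1.88  0.46  0.47 -0.4 ] F [-0.3  1.2 -0.1] w 12.3
```

View pics/s13.png

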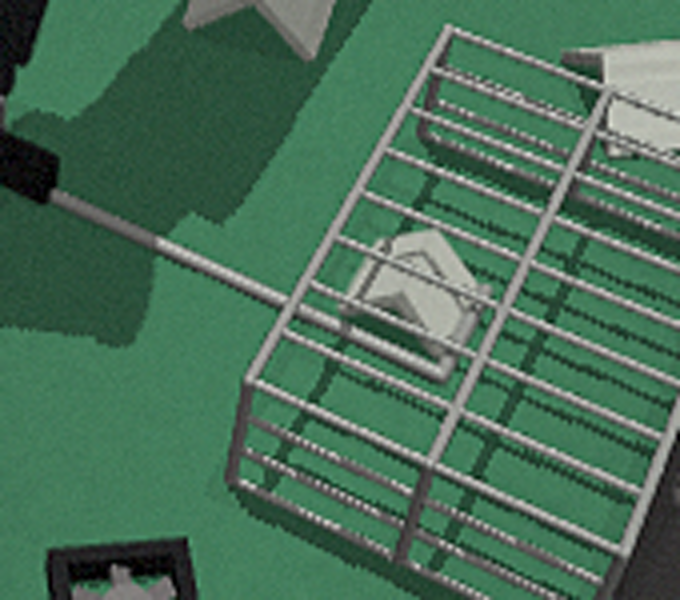

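Captured cleanly in the hook corner; keep pulling.

>>> apply_moves([
  [0,0,-0.25,0,0],
  [0,0,-0.3,0,0],
  [0,0,-0.3,0,0],
  [0,0,-0.3,0,0],
  [0,0,-0.3,0,0],
])

```text
clock: 12.3
ee_pos: [568.9, -107.6, -27.6]
eef_rot: [-1.571, -0.009, 0.009]
force: [-0.2, 0.6, -1.2]
grip_width: 12.2
```

>>> apply_moves([
  [0,0,-0.3,0,0],
  [0,0,-0.3,0,0],
  [0,0,-0.3,0,0],
  [0,0,-0.3,0,0],
  [0,0,-0.2,0,0],
])

```text
clock: 12.8
ee_pos: [568.8, -178.1, -27.6]
eef_rot: [-1.571, -0.008, 0.009]
force: [0.3, 0.2, -0.4]
grip_width: 12.3
```

>>> apply_moves([
  [0,0,-0.15,0,0],
  [0,0,0,0,0],
])

```text
clock: 13.0
ee_pos: [568.9, -185.0, -27.6]
eef_rot: [-1.571, -0.008, 0.008]
force: [-0.2, -0.2, -0.5]
grip_width: 12.4
```

Run:
```python
from h import *
st()
c=env.read_camera("top"); crop(c,80,130,400,330,2.5,"pics/t14.png")
c=env.read_camera("scene"); crop(c,230,150,530,400,2.3,"pics/s14.png")
```

```text
t 13.0 pos [ 568.9 -185.   -27.6] jawdir [ 1.     0.011 -0.   ] fing [-0.    -0.001 -1.   ] yaw 0.011 q [ 0.46  0.88 -0.32  1.8   0.49  0.54 -0.16] F [-0.2 -0.2 -0.5] w 12.4
```

View pics/t14.png

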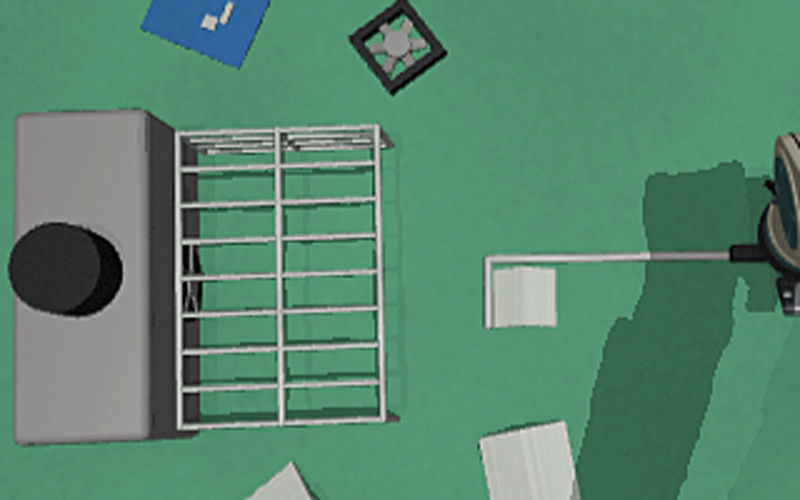

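View pics/s14.png

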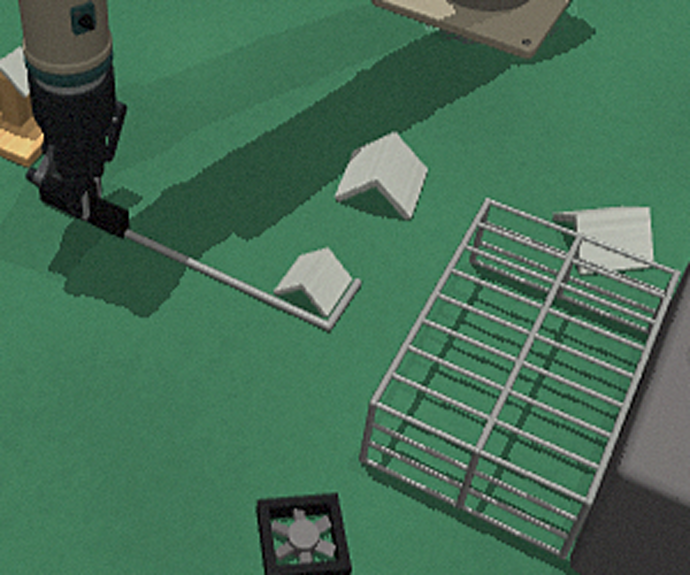

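>>> apply_moves([
  [0,0,0.15,0.04,0],
  [0,0,0.15,0,0],
  [0,0.35,0,0,0],
  [0,0.5,0,0,0],
  [0,0.5,0,0,0],
])

```text
clock: 13.6
ee_pos: [637.3, -166.5, -25.3]
eef_rot: [-1.57, -0.011, 0.011]
force: [0.6, -0.2, -0.9]
grip_width: 12.2
```

>>> apply_moves([
  [0,0.5,0,0,0],
  [0,0.1,-0.2,0,0],
  [0,0,-0.3,0,0],
  [0,0,0,-0.04,0],
  [0,0,0,0,0],
])

```text
clock: 14.1
ee_pos: [665.1, -195.5, -27.6]
eef_rot: [-1.572, -0.007, 0.009]
force: [0.1, -0.3, -0.7]
grip_width: 12.0
```

Run:
```python
from h import *
st()
c=env.read_camera("scene"); crop(c,180,150,480,400,2.3,"pics/s15.png")
```

```text
t 14.1 pos [ 665.1 -195.5  -27.6] jawdir [ 1.     0.01  -0.001] fing [-0.001 -0.001 -1.   ] yaw 0.01 q [ 0.44  0.98 -0.36  1.51  0.45  0.74 -0.1 ] F [ 0.1 -0.3 -0.7] w 12.0
```

View pics/s15.png

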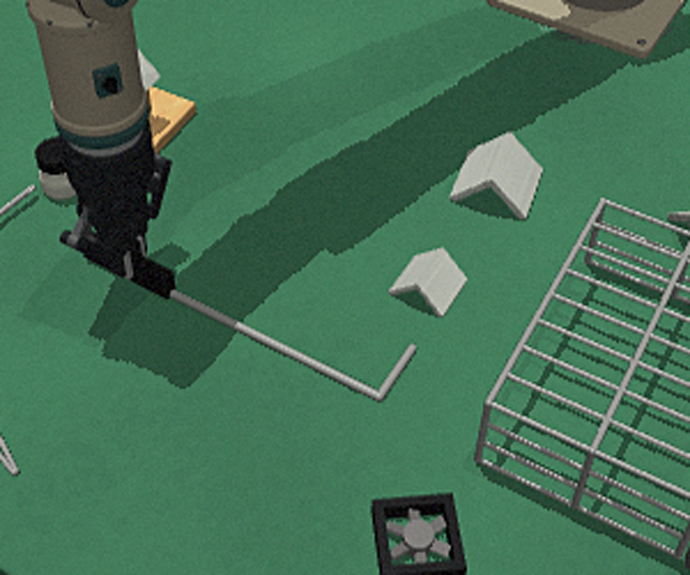

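>>> apply_moves([
  [0.5,0,0,0,0],
  [0.5,0,0,0,0],
  [0.5,0,0,0,0],
  [0.5,0,0,0.6,0],
  [0.5,0,0,0.9,0],
])

```text
clock: 14.65
ee_pos: [663.7, -192.6, 45.1]
eef_rot: [-1.569, -0.005, 0.016]
force: [0.7, -0.3, 1.0]
grip_width: 42.2
```

>>> apply_moves([
  [1,-0.6,0.5,0.5,0],
  [1,-0.6,0.7,0,0],
  [1,-0.6,0.7,0,0],
  [1,-0.6,0.7,0,0],
  [1,-0.4,0.7,0,0],
])

```text
clock: 15.15
ee_pos: [523.9, -27.4, 72.7]
eef_rot: [-1.571, -0.009, 0.011]
force: [0.8, -0.2, -0.6]
grip_width: 85.8
```

>>> apply_moves([
  [1,0,0.7,0,0],
  [1,0,0.7,0,0],
  [1,0,0,0,0],
  [1,0,0,0,0],
])

```text
clock: 15.55
ee_pos: [526.5, 42.7, 72.6]
eef_rot: [-1.571, -0.012, 0.012]
force: [-0.3, -0.8, 0.2]
grip_width: 85.5
```

Run:
```python
from h import *
st()
c=env.read_camera("wrist"); cv2.imwrite("pics/w16.png",c["img"][:,:,::-1])
c=env.read_camera("top"); crop(c,80,130,480,330,2,"pics/t16.png")
c=env.read_camera("scene"); crop(c,180,150,480,400,2.3,"pics/s16.png")
```

```text
t 15.55 pos [526.5  42.7  72.6] jawdir [1.    0.015 0.   ] fing [ 0.  0. -1.] yaw 0.015 q [ 0.11  0.65 -0.37  1.96  0.39  0.6  -0.5 ] F [-0.3 -0.8  0.2] w 85.5
```

View pics/w16.png

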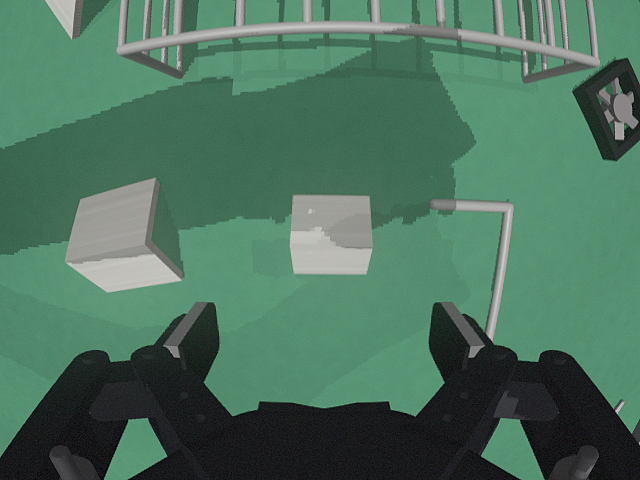

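View pics/t16.png

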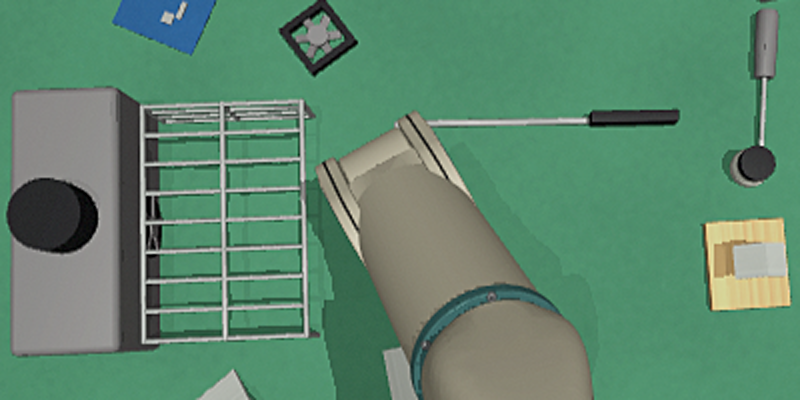

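View pics/s16.png

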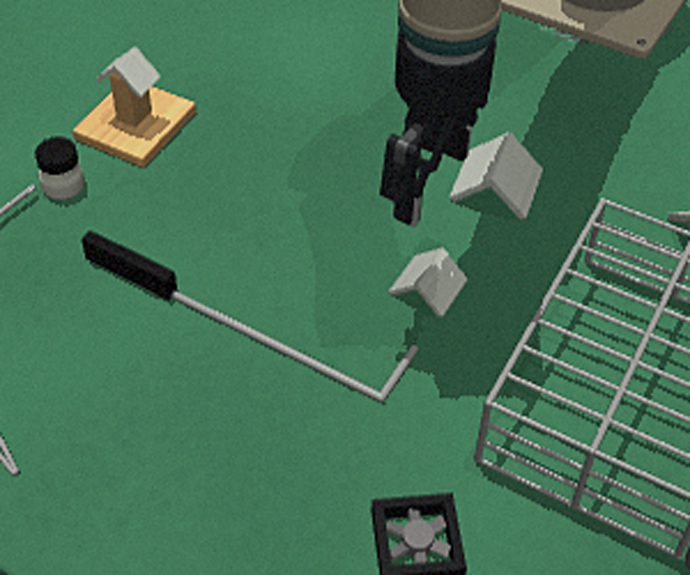

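Run:
```python
from h import *
w=env.read_camera("wrist")
im=w["img"]; cv2.imwrite("pics/w16c.png",cv2.resize(im[180:290,270:400,::-1],None,fx=6,fy=6,interpolation=cv2.INTER_CUBIC))
for p,z in [((290.5,272),3),((370,274),3),((293,195),3),((370.5,195),3),((290,236),32),((372,236),32)]: print(p,z,wcast(w,*p,z).round(1))
```

```text
(290.5, 272) 3 [502.5  18.6   3. ]
(370, 274) 3 [559.8  17.6   3. ]
(293, 195) 3 [504.9  74.1   3. ]
(370.5, 195) 3 [557.8  74.7   3. ]
(290, 236) 32 [505.2  52.4  32. ]
(372, 236) 32 [556.  53.  32.]
```

View pics/w16c.png

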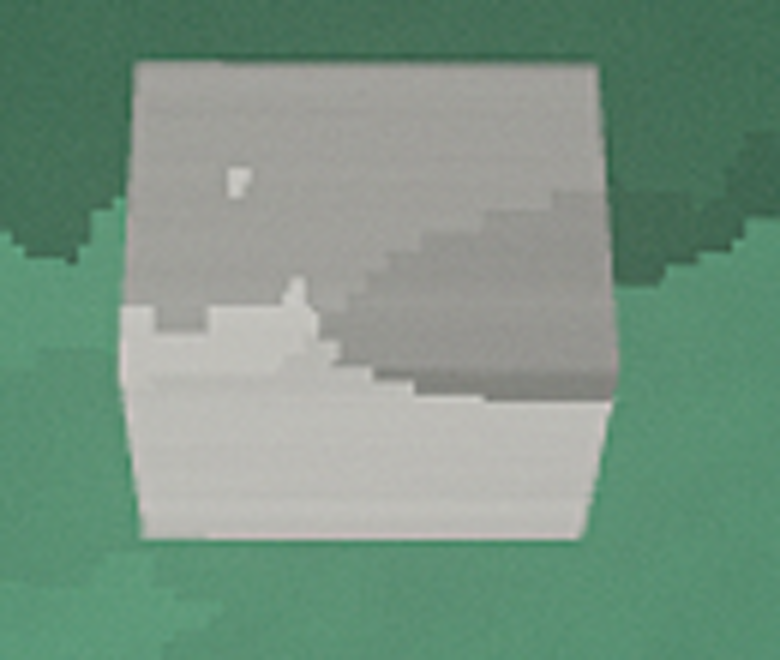

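Run:
```python
from h import *
w=env.read_camera("wrist")
for p,z in [((293.8,269.6),3.5),((366.9,269.6),3.5),((292.4,190.2),3.5),((369.4,190.2),3.5),((290,242.4),32),((372.7,243.5),32)]: print(p,z,wcast(w,*p,z).round(1))
```

```text
(293.8, 269.6) 3.5 [505.   20.6   3.5]
(366.9, 269.6) 3.5 [557.4  21.1   3.5]
(292.4, 190.2) 3.5 [504.6  77.4   3.5]
(369.4, 190.2) 3.5 [556.9  78.    3.5]
(290, 242.4) 32 [505.2  48.3  32. ]
(372.7, 243.5) 32 [556.7  48.1  32. ]
```

>>> apply_moves([
  [0.85,0.09,0.13,0,0],
  [0.85,0,0,-0.5,0],
  [0.85,0,0,-0.6,0],
  [0.85,0,0,-0.5,0],
  [0.85,0,0,0,0],
])

```text
clock: 16.3
ee_pos: [528.9, 47.8, -10.2]
eef_rot: [-1.572, -0.005, 0.014]
force: [-0.4, -0.3, -0.1]
grip_width: 72.5
```

Run:
```python
from h import *
st()
c=env.read_camera("wrist"); cv2.imwrite("pics/w17.png",c["img"][:,:,::-1])
c=env.read_camera("scene"); crop(c,300,150,450,300,4,"pics/s17.png")
```

```text
t 16.3 pos [528.9  47.8 -10.2] jawdir [ 1.     0.012 -0.005] fing [-0.005 -0.001 -1.   ] yaw 0.012 q [ 0.04  0.79 -0.27  1.98  0.47  0.43 -0.58] F [-0.4 -0.3 -0.1] w 72.5
```

View pics/w17.png

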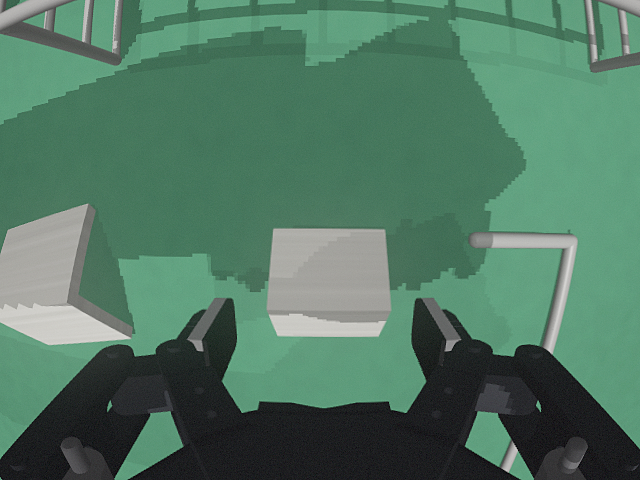

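View pics/s17.png

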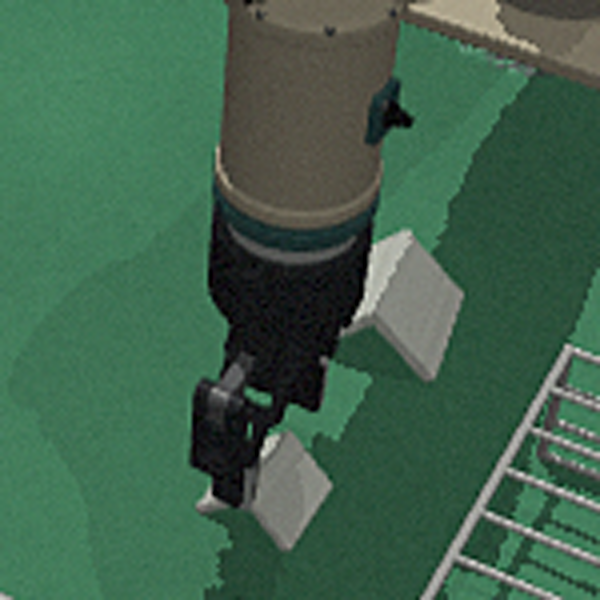

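>>> apply_moves([
  [0.85,0.02,0,-0.2,0],
  [0.85,0,0,-0.2,0],
  [0.85,0,0,0,0],
  [0.7,0,0,0,0],
  [0.4,0,0,0,0],
], newtons=50)

```text
clock: 16.9
ee_pos: [532.4, 48.1, -27.1]
eef_rot: [-1.571, -0.01, 0.009]
force: [-0.3, -1.0, 3.1]
grip_width: 50.5
```

>>> apply_moves([
  [0.4,0,0,0,0],
  [0.4,0,0,0,0],
  [0.4,0,0,0,0],
])

```text
clock: 17.2
ee_pos: [532.4, 48.1, -27.1]
eef_rot: [-1.571, -0.01, 0.009]
force: [0.1, -0.5, 5.3]
grip_width: 50.5
```

Run:
```python
from h import *
st()
c=env.read_camera("wrist"); cv2.imwrite("pics/w18.png",c["img"][:,:,::-1])
c=env.read_camera("scene"); crop(c,300,150,450,300,4,"pics/s18.png")
```

```text
t 17.2 pos [532.4  48.1 -27.1] jawdir [1.    0.012 0.001] fing [ 0.001  0.    -1.   ] yaw 0.012 q [ 0.02  0.82 -0.25  1.98  0.49  0.39 -0.59] F [ 0.1 -0.5  5.3] w 50.5
```

View pics/w18.png

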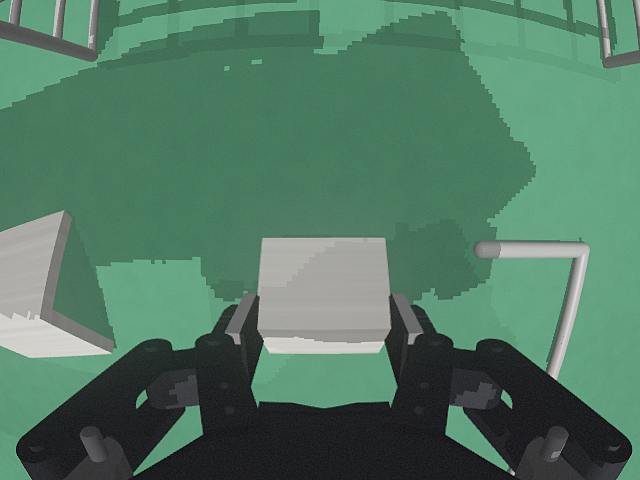

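View pics/s18.png

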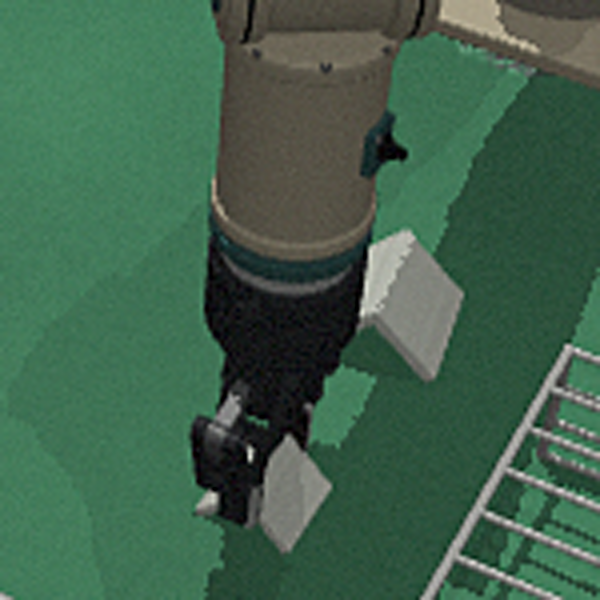

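>>> apply_moves([
  [0.4,0,0,0.15,0],
  [0.4,0,0,0.3,0],
  [0.4,0,0,0.5,0],
  [0.4,0,0,0.5,0],
  [0.4,0,0,0.5,0],
])

```text
clock: 17.8
ee_pos: [531.5, 47.9, 70.9]
eef_rot: [-1.571, -0.009, 0.01]
force: [0.5, 0.3, -1.1]
grip_width: 50.4
```

Run:
```python
from h import *
st()
c=env.read_camera("wrist"); cv2.imwrite("pics/w19.png",c["img"][:,:,::-1])
t=env.read_camera("top"); s=env.read_camera("scene"); crop(s,300,100,450,300,3,"pics/s19.png")
T=lambda x,y:(x/14+435-.46,y/14+240-.46); S=lambda x,y:(x/14+220-.46,y/14+165-.46)
print("ridge top");[print(cast(t,*T(*p),95).round(1)) for p in [(392,163),(400,395)]]
print("feet top");[print(cast(t,*T(*p),66.7+1.5).round(1)) for p in [(185,412),(165,182),(525,160),(530,392)]]
print("ridge scene");[print(cast(s,*S(*p),95).round(1)) for p in [(133,183),(262,68)]]
print("feet scene");[print(cast(s,*S(*p),66.7).round(1)) for p in [(298,382),(35,270),(415,250)]]
```

```text
t 17.8 pos [531.5  47.9  70.9] jawdir [ 1.     0.012 -0.001] fing [-0.001  0.    -1.   ] yaw 0.012 q [ 0.1   0.66 -0.37  1.94  0.4   0.61 -0.51] F [ 0.5  0.3 -1.1] w 50.4
ridge top
[ 513.9 -321.9   95. ]
[ 478.8 -321.8   95. ]
feet top
[ 477.8 -295.4   68.2]
[ 513.4 -293.5   68.2]
[ 516.2 -349.6   68.2]
[ 480.3 -348.9   68.2]
ridge scene
[ 513.6 -322.2   95. ]
[ 478.5 -322.9   95. ]
feet scene
[ 514.5 -291.4   66.7]
[ 515.  -346.6   66.7]
[ 477.1 -295.6   66.7]
```

View pics/w19.png

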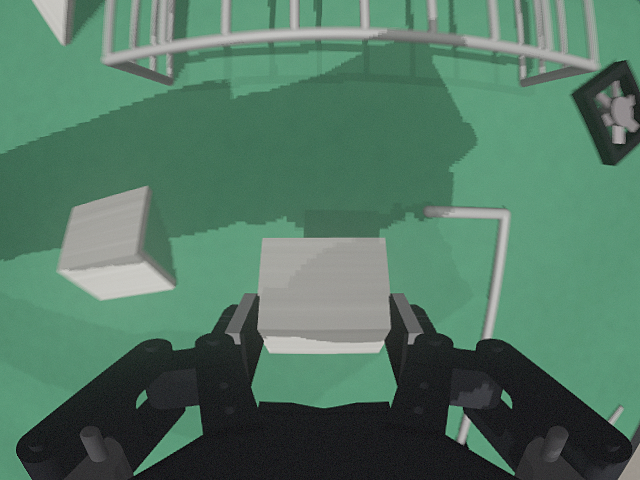

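View pics/s19.png

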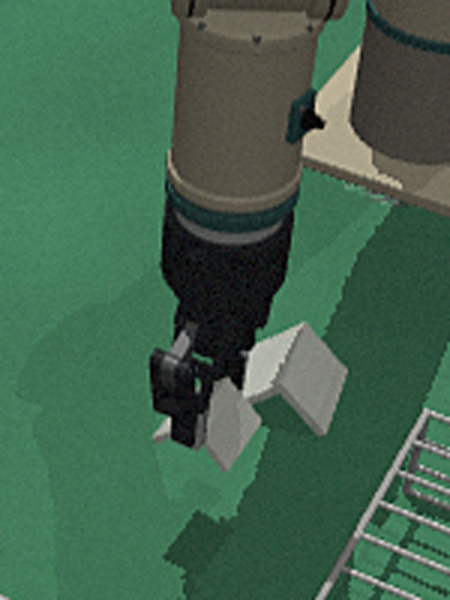

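>>> apply_moves([
  [0.4,0,-0.3,0.6,0],
  [0.4,-0.07,-0.7,0.6,0],
  [0.4,-0.07,-0.8,0.3,0],
  [0.4,-0.07,-0.8,0,0],
  [0.4,-0.07,-0.8,0,0],
])

```text
clock: 18.45
ee_pos: [517.2, -123.6, 144.5]
eef_rot: [-1.571, -0.009, 0.011]
force: [0.0, -0.6, -0.2]
grip_width: 50.1
```

>>> apply_moves([
  [0.4,-0.07,-0.8,0,0.05],
  [0.4,-0.07,-0.8,0,0.05],
  [0.4,-0.07,-0.8,0,0.05],
  [0.4,-0.07,-0.8,0,0.05],
  [0.4,-0.07,-0.8,0,0.05],
])

```text
clock: 18.95
ee_pos: [499.1, -323.2, 143.4]
eef_rot: [-1.569, -0.038, 0.041]
force: [0.3, 0.2, -0.5]
grip_width: 50.7
```

>>> apply_moves([
  [0.4,-0.07,-0.8,0,0],
  [0.4,0,-0.5,0,0],
  [0.4,0,0,0,0],
  [0.4,0,0,0,0],
])

```text
clock: 19.35
ee_pos: [496.0, -386.4, 143.3]
eef_rot: [-1.568, -0.037, 0.04]
force: [0.7, 1.5, -1.1]
grip_width: 50.4
```

Run:
```python
from h import *
st()
c=env.read_camera("wrist"); cv2.imwrite("pics/w20.png",c["img"][:,:,::-1])
```

```text
t 19.35 pos [ 496.  -386.4  143.3] jawdir [ 0.999  0.049 -0.002] fing [-0.002  0.002 -1.   ] yaw 0.049 q [ 0.89  0.69 -0.46  1.62  0.36  0.92  0.35] F [ 0.7  1.5 -1.1] w 50.4
```

View pics/w20.png

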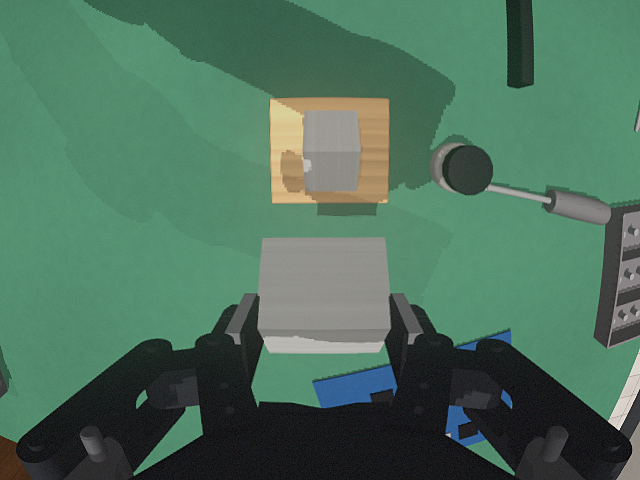

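Run:
```python
from h import *
w=env.read_camera("wrist"); im=w["img"]
cv2.imwrite("pics/w20a.png",cv2.resize(im[85:220,260:400,::-1],None,fx=5.5,fy=5.5,interpolation=cv2.INTER_CUBIC))
cv2.imwrite("pics/w20b.png",cv2.resize(im[225:365,225:425,::-1],None,fx=4,fy=4,interpolation=cv2.INTER_CUBIC))
```

```text
(no output)
```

View pics/w20a.png

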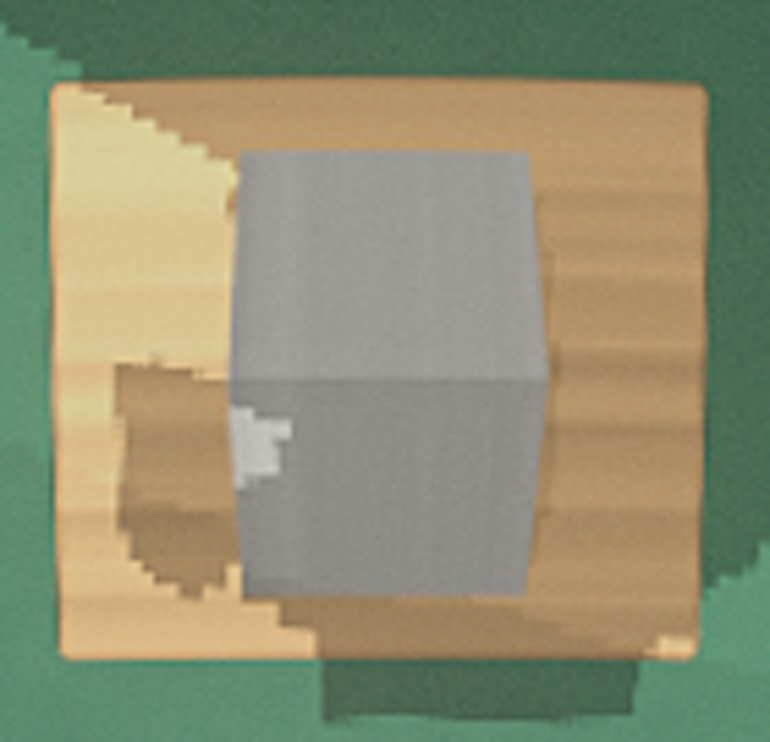

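View pics/w20b.png

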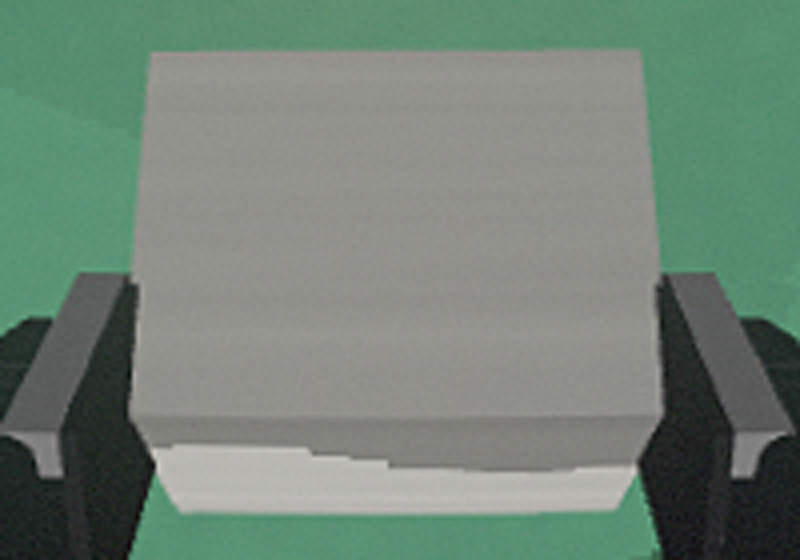

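Run:
```python
from h import *
w=env.read_camera("wrist"); st()
A=lambda x,y:(x/5.5+260-.41,y/5.5+85-.41); B=lambda x,y:(x/4+225-.37,y/4+225-.37)
f=lambda pts,z,F:[wcast(w,*F(*p),z).round(1) for p in pts]
print("seat ridge",f([(229,380),(548,380)],95,A)); print("seat feet",f([(240,152),(528,152),(244,597),(526,597)],70,A))
print("board",f([(52,86),(707,86),(62,658),(698,658)],14,A))
zc=143.3+27.1
print("carried ridge",f([(130,415),(662,415)],zc+32,B)); print("feet",f([(150,51),(641,51),(180,513),(616,513)],zc+3.5,B))
```

```text
t 19.5 pos [ 497.3 -384.9  144.4] jawdir [ 0.999  0.052 -0.001] fing [-0.001  0.002 -1.   ] yaw 0.052 q [ 0.89  0.69 -0.46  1.62  0.36  0.92  0.35] F [ 0.3 -0.2  0.1] w 50.3
seat ridge [array([ 479.7, -322.7,   95. ]), array([ 515.4, -320.7,   95. ])]
seat feet [array([ 478.2, -294.5,   70. ]), array([ 513.6, -292.5,   70. ]), array([ 481.3, -350.5,   70. ]), array([ 516.8, -348.6,   70. ])]
board [array([ 445.8, -279.9,   14. ]), array([ 544.7, -274.5,   14. ]), array([ 450.6, -368.4,   14. ]), array([ 549.4, -363.2,   14. ])]
carried ridge [array([ 471.6, -385.2,  202.4]), array([ 521.9, -382.5,  202.4])]
feet [array([ 469.1, -356.9,  173.9]), array([ 521.4, -354.2,  173.9]), array([ 472.3, -413.8,  173.9]), array([ 524.6, -411. ,  173.9])]
```

>>> apply_moves([
  [0.4,0.014,0.5,0,0.02],
  [0.4,0,0.5,0,0],
  [0.4,0,0.25,-0.3,0],
  [0.4,0,0,-0.5,0],
  [0.4,0,0,-0.4,0],
])

```text
clock: 20.0
ee_pos: [498.1, -322.3, 84.5]
eef_rot: [-1.57, -0.044, 0.044]
force: [-0.3, -0.8, -1.1]
grip_width: 50.2
```

>>> apply_moves([
  [0.4,0,0,-0.3,0],
  [0.4,0,0,0,0],
  [0.4,0,0,0,0],
  [0.4,0,0,0,0],
])

```text
clock: 20.4
ee_pos: [498.7, -324.7, 71.0]
eef_rot: [-1.571, -0.043, 0.04]
force: [-0.7, -0.5, -0.7]
grip_width: 50.5
```

Run:
```python
from h import *
st()
w=env.read_camera("wrist"); cv2.imwrite("pics/w21.png",w["img"][:,:,::-1])
s=env.read_camera("scene"); crop(s,190,110,290,230,5,"pics/s21.png")
```

```text
t 20.4 pos [ 498.7 -324.7   71. ] jawdir [0.999 0.053 0.002] fing [ 0.002 -0.001 -1.   ] yaw 0.053 q [ 0.79  0.73 -0.41  1.78  0.42  0.72  0.2 ] F [-0.7 -0.5 -0.7] w 50.5
```

View pics/s21.png

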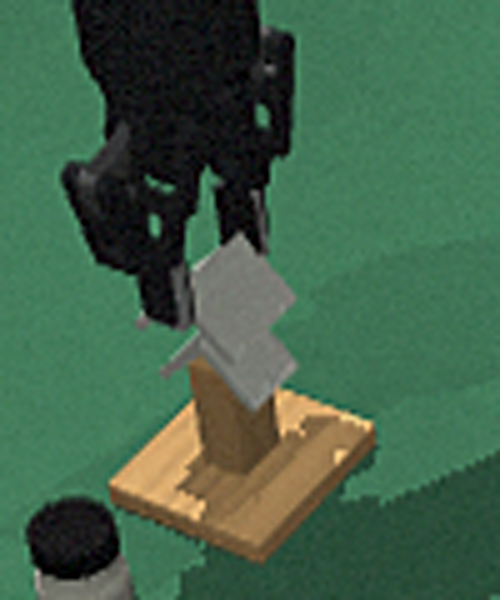

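View pics/w21.png

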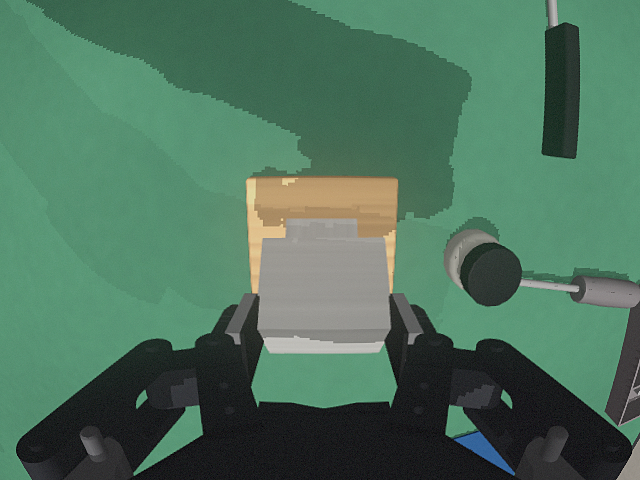

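Run:
```python
from h import *
s0=st()
w=env.read_camera("wrist"); im=w["img"]
cv2.imwrite("pics/w22.png",cv2.resize(im[205:360,250:400,::-1],None,fx=5,fy=5,interpolation=cv2.INTER_CUBIC))
```

```text
t 20.5 pos [ 498.4 -324.8   70.9] jawdir [0.999 0.053 0.002] fing [ 0.002 -0.001 -1.   ] yaw 0.053 q [ 0.79  0.73 -0.41  1.78  0.42  0.72  0.2 ] F [ 0.2 -0.2 -0.9] w 50.4
```

View pics/w22.png

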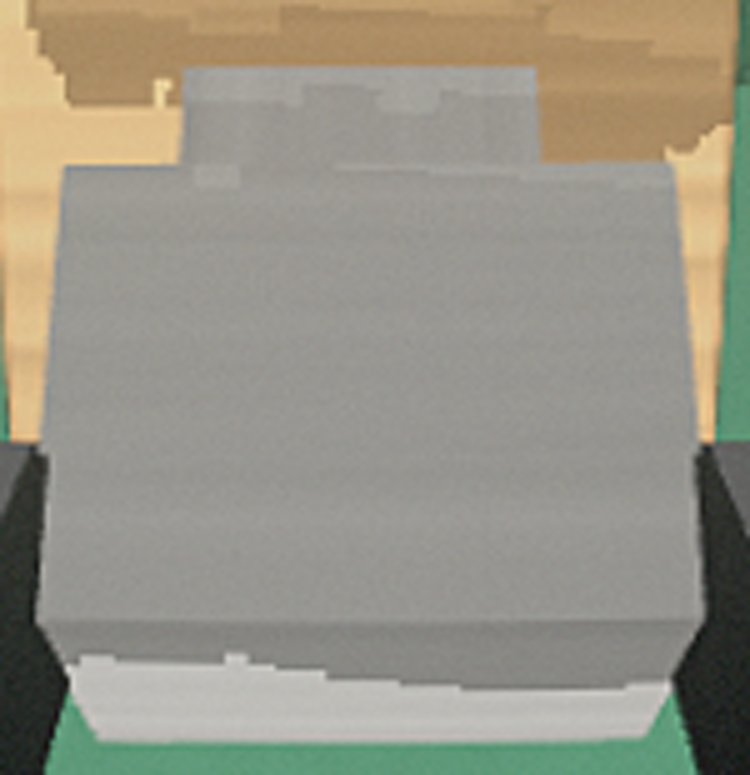

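Run:
```python
from h import *
st(); w=env.read_camera("wrist")
A=lambda x,y:(x/5+250-.4,y/5+205-.4)
f=lambda pts,z:[wcast(w,*A(*p),z).round(1).tolist() for p in pts]
print("seat front foot",f([(183,67),(537,67)],70.2))
zc=70.9+27.1
print("carried ridge",f([(37,622),(704,622)],zc+32)); print("feet",f([(62,166),(674,166),(100,742),(646,742)],zc+3.5))
```

```text
t 20.55 pos [ 498.3 -324.9   70.8] jawdir [0.999 0.053 0.001] fing [ 0.001 -0.001 -1.   ] yaw 0.053 q [ 0.79  0.73 -0.41  1.78  0.42  0.72  0.2 ] F [-0.6 -0.1 -0.2] w 50.5
seat front foot [[477.5, -294.0, 70.2], [513.0, -292.2, 70.2]]
carried ridge [[472.8, -324.7, 130.0], [522.9, -322.1, 130.0]]
feet [[470.3, -296.7, 101.5], [522.1, -294.0, 101.5], [473.6, -353.2, 101.5], [525.7, -350.5, 101.5]]
```

>>> apply_moves([
  [0.4,-0.02,0.042,0,0],
  [0.4,0,0,-0.2,0],
  [0.4,0,0,-0.16,0],
  [0.4,0,0,0,0],
  [0.4,0,0,0,0],
])

```text
clock: 21.1
ee_pos: [496.4, -322.1, 51.3]
eef_rot: [-1.57, -0.041, 0.042]
force: [-0.2, -1.6, -0.1]
grip_width: 50.6
```

>>> apply_moves([
  [0.4,0,0,-0.08,0],
  [0.4,0,0,-0.06,0],
  [0.4,0,0,0,0],
  [0.4,0,0,0,0],
])

```text
clock: 21.5
ee_pos: [496.7, -322.3, 44.9]
eef_rot: [-1.57, -0.041, 0.042]
force: [-0.6, -0.2, -0.9]
grip_width: 50.4
```

Run:
```python
from h import *
st()
w=env.read_camera("wrist"); cv2.imwrite("pics/w23.png",cv2.resize(w["img"][205:360,250:400,::-1],None,fx=4,fy=4,interpolation=cv2.INTER_CUBIC))
s=env.read_camera("scene"); crop(s,190,110,290,230,5,"pics/s23.png")
```

```text
t 21.5 pos [ 496.7 -322.3   44.9] jawdir [ 0.999  0.053 -0.   ] fing [-0.  0. -1.] yaw 0.053 q [ 0.77  0.77 -0.39  1.8   0.44  0.67  0.18] F [-0.6 -0.2 -0.9] w 50.4
```

View pics/s23.png

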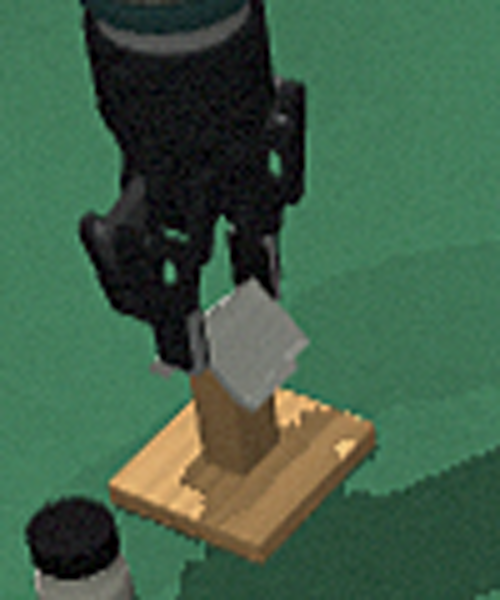

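View pics/w23.png

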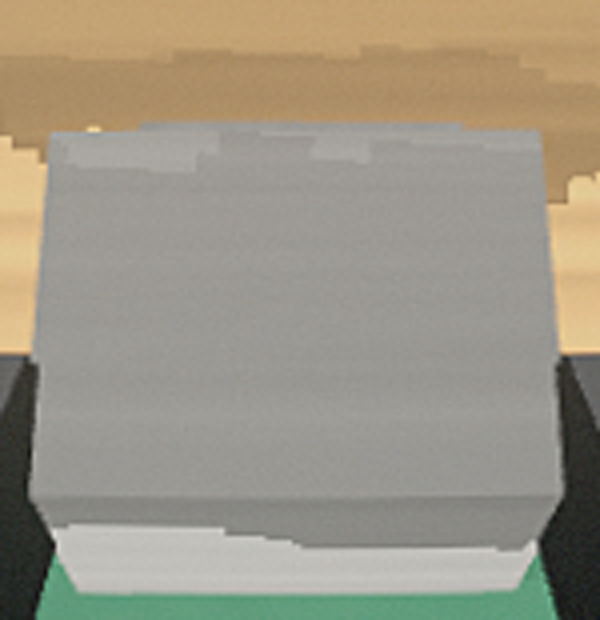

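>>> apply_moves([
  [0.4,0.01,0,-0.02,0],
  [0.4,0,0,-0.02,0],
  [0.4,0,0,0,0],
  [0.4,0,0,0,0],
])

```text
clock: 22.0
ee_pos: [497.8, -323.4, 43.4]
eef_rot: [-1.572, -0.042, 0.04]
force: [0.7, -2.9, 3.7]
grip_width: 50.7
```

>>> apply_moves([
  [0.4,0,0,-0.02,0],
  [0.4,0,0,0,0],
  [0.4,0,0,0,0],
])

```text
clock: 22.3
ee_pos: [497.8, -323.5, 43.4]
eef_rot: [-1.572, -0.042, 0.04]
force: [-1.1, -1.8, 11.0]
grip_width: 50.6
```

Run:
```python
from h import *
st()
w=env.read_camera("wrist"); cv2.imwrite("pics/w24.png",cv2.resize(w["img"][205:360,250:400,::-1],None,fx=4,fy=4,interpolation=cv2.INTER_CUBIC))
```

```text
t 22.3 pos [ 497.8 -323.5   43.4] jawdir [0.999 0.052 0.001] fing [ 0.001 -0.002 -1.   ] yaw 0.052 q [ 0.77  0.77 -0.39  1.8   0.44  0.66  0.18] F [-1.1 -1.8 11. ] w 50.6
```

View pics/w24.png

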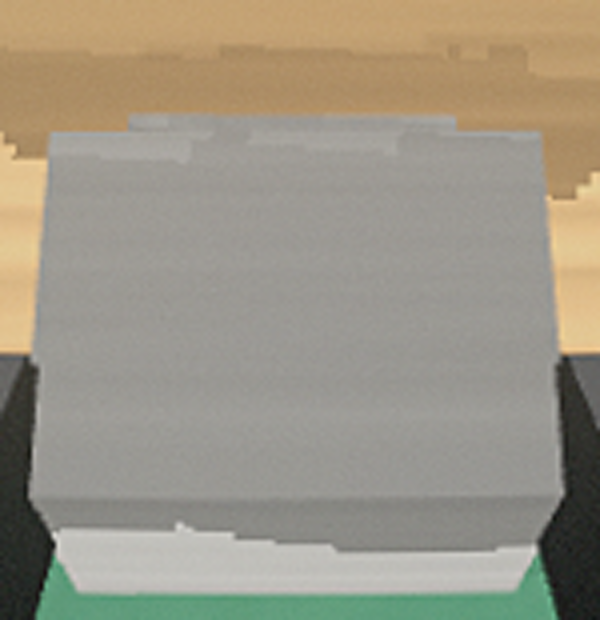

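>>> apply_moves([
  [0.4,0,0,0.02,0],
  [0.8,0,0,0,0],
  [0.8,0,0,0,0],
  [0.8,0,0,0,0],
  [0.8,0,0,0,0],
])

```text
clock: 22.85
ee_pos: [497.0, -321.8, 42.5]
eef_rot: [-1.569, -0.041, 0.042]
force: [0.1, -1.3, -0.7]
grip_width: 68.4
```

Run:
```python
from h import *
st()
w=env.read_camera("wrist"); cv2.imwrite("pics/w25.png",w["img"][:,:,::-1])
```

```text
t 22.85 pos [ 497.  -321.8   42.5] jawdir [ 0.999  0.053 -0.001] fing [-0.001  0.001 -1.   ] yaw 0.053 q [ 0.77  0.77 -0.39  1.8   0.44  0.66  0.18] F [ 0.1 -1.3 -0.7] w 68.4
```

View pics/w25.png

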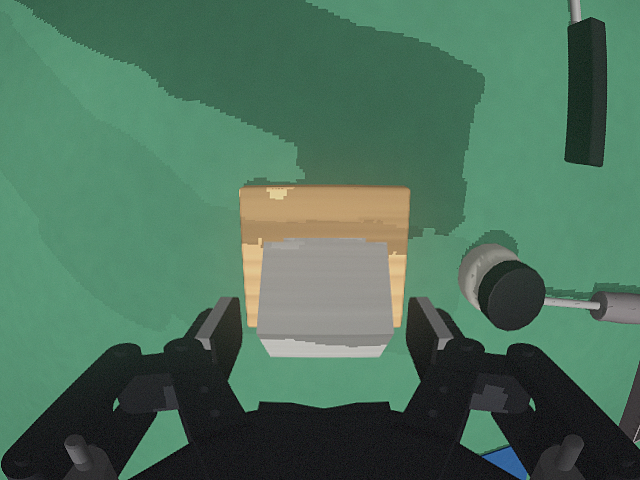

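Released; rise straight up, back off and inspect.

>>> apply_moves([
  [0.8,0,0,0.3,0],
  [0.8,0,0,0.6,0],
  [0.8,0,0,0.7,0],
  [0.8,0,0,0.5,0],
  [0.8,0,-0.7,0,0],
])

```text
clock: 23.4
ee_pos: [501.9, -352.9, 153.8]
eef_rot: [-1.571, -0.054, 0.042]
force: [2.1, -0.5, -0.6]
grip_width: 68.5
```

>>> apply_moves([
  [0.8,0,-0.7,0,0],
  [0.8,0,0,0,0],
  [0.8,0,0,0,0],
  [0.8,0,0,0,0],
])

```text
clock: 23.8
ee_pos: [497.6, -390.9, 148.4]
eef_rot: [-1.569, -0.043, 0.042]
force: [0.6, 0.3, 0.0]
grip_width: 68.3
```

Run:
```python
from h import *
st()
w=env.read_camera("wrist"); cv2.imwrite("pics/w26.png",cv2.resize(w["img"][85:265,230:430,::-1],None,fx=4,fy=4,interpolation=cv2.INTER_CUBIC))
s=env.read_camera("scene"); crop(s,200,140,280,220,7,"pics/s26.png"); cv2.imwrite("pics/s26f.png",s["img"][:,:,::-1])
```

```text
t 23.8 pos [ 497.6 -390.9  148.4] jawdir [0.999 0.054 0.   ] fing [ 0.     0.001 -1.   ] yaw 0.054 q [ 0.9   0.69 -0.47  1.6   0.36  0.94  0.36] F [0.6 0.3 0. ] w 68.3
```

View pics/w26.png

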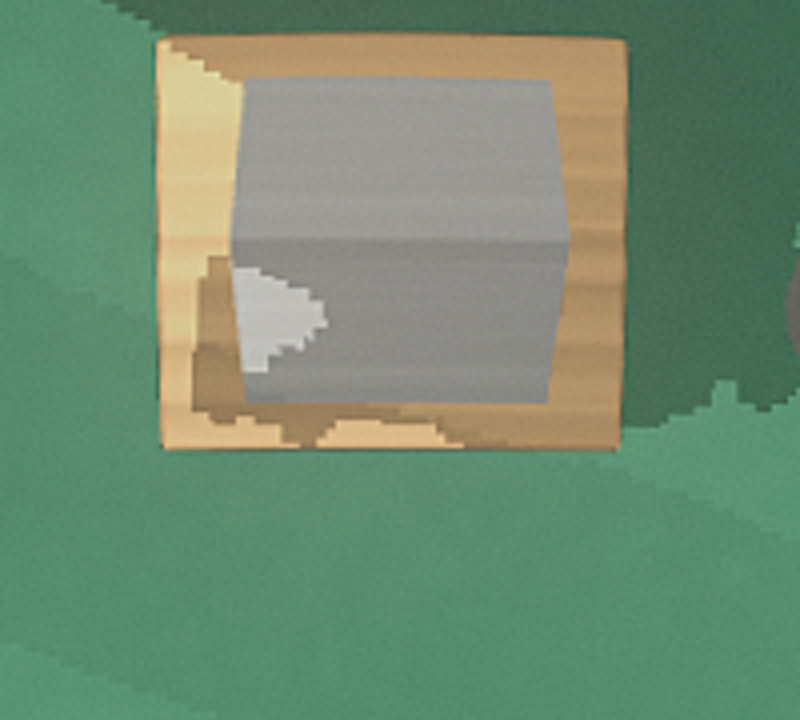

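View pics/s26.png

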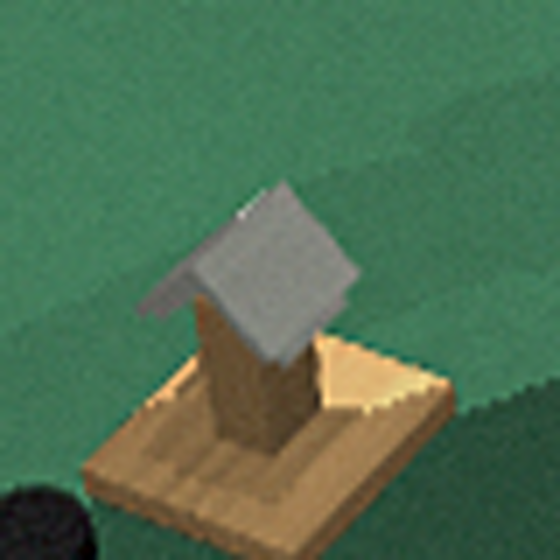

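View pics/s26f.png

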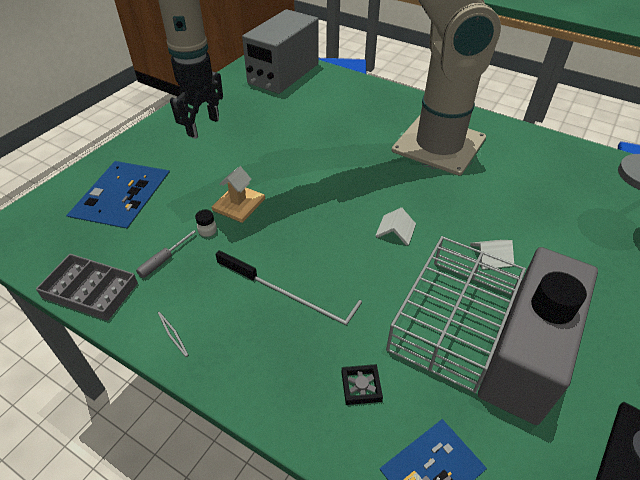

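Run:
```python
from h import *
w=env.read_camera("wrist")
A=lambda x,y:(x/4+230-.37,y/4+85-.37)
f=lambda pts,z:[wcast(w,*A(*p),z).round(1).tolist() for p in pts]
print("ridge",f([(231,240),(569,240)],102)); print("feet",f([(243,80),(551,80),(245,403),(547,403)],73.5)); print("board",f([(157,39),(627,39),(162,449),(621,449)],14))
t=env.read_camera("top"); crop(t,330,100,490,300,3,"pics/t27.png")
```

```text
ridge [[471.6, -323.4, 102.0], [523.1, -320.4, 102.0]]
feet [[469.6, -295.5, 73.5], [521.9, -292.4, 73.5], [472.5, -351.6, 73.5], [524.9, -348.7, 73.5]]
board [[445.3, -280.6, 14.0], [544.1, -274.9, 14.0], [450.0, -368.9, 14.0], [549.0, -363.4, 14.0]]
```

View pics/t27.png

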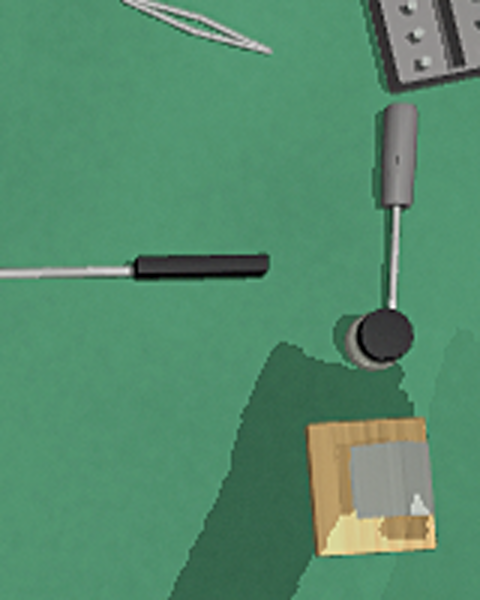

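Run:
```python
from h import *
st(); print(env.finish_job())
```

```text
t 24.0 pos [ 497.6 -391.2  148.1] jawdir [0.999 0.055 0.   ] fing [ 0.  0. -1.] yaw 0.055 q [ 0.9   0.69 -0.47  1.6   0.36  0.94  0.36] F [-0.3 -0.3  0.2] w 68.7
the job is handed in; nothing more can be done
None
```

I pulled the small angle out through the guard's open side with the hooked rod. I then laid the rod flat on the bench, its hook about 80 mm clear of the guard. Last, I nested the angle ridge up on the stand and handed the job in at 24 s.

**Last checks**
- **Placing:** the angle's centre was measured at (497.3, -322.0), against a seat measured at about (497.2, -321.5). Its yaw was 0.058 rad against 0.057 for the stand board. The ridge and feet measured the right size at the nested heights, and the overhang is equal at both ends to about 1 mm.
- **Bystanders:** the jar, screwdriver and fan look unmoved in the last pictures, judged by eye and not re-measured.
- **Robot:** it was clear of everything at the end, and the largest force I read was about 30 N, while the rod was pressed on the bench.

**What disagreed or failed**
- **Fingertip height:** in the pictures the real fingertips stood about 35–40 mm higher than the reported TCP. The first two tries at the rod therefore closed in the air above it, and I corrected the height from the camera views. Commanded heights near the bench were negative because of this.
- **Ridge direction:** the angle under the guard lay with its ridge across the guard's y axis, not along it as described. The pull still worked.

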